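# Change the batch on the sample drying plate

### The arm

A 7-joint arm with a two-finger parallel gripper is mounted at the origin on the work surface. World frame = base frame: x ahead of the robot, y to its left, z up, the work surface at z = 0. Lengths are in m, angles in rad, forces in N, time in s.
With the tool pointing down it reaches from about 0.4 to 0.9 m from the base axis. Payload 5.6 kg.
Tool frame: the origin (TCP) lies on the centre line of the jaws, within the pads' length; the fingertips stand 25 mm ahead of it and the grasp point (between the pads) lies 6 mm ahead of it; z points along the fingers, x is the direction in which the jaws open and shut, and the axes are right-handed (so a half turn about z gives the same grasp; the last joint's range is limited). The gripper opens to 92 mm and grips with 3 to 60 N. Pads are 20 mm wide; open, the fingers measure 128 mm over their backs; the gripper's body (75 mm by 189 mm) begins 69 mm behind the grasp point.
Start: joints at [1.174, 0.468, -0.012, 1.603, 0.006, 1.071, -0.056], TCP at [0.225, -0.61, 0.24] pointing down, gripper open.
Joint ranges: [-2.53, 2.53], [-0.31, 2.02], [-1.57, 1.55], [0.28, 2.44], [-1.29, 4.43], [0.15, 1.84], [-2.92, 2.92]. Speed limits (rad/s): [2.57, 2.57, 3.14, 3.14, 3.14, 3.14, 3.14].

### API

Orientations are given as a rotation vector (axis times angle).
In Python, from bench import telemetry, camera, sign_off gives the robot as it stands.
- The arm moves only by the tool arm_command, never from a script. Its argument "commands" is a list of rows, each a list of 3 entries, a list of its own where there are three numbers: the turn, a rotation vector about the tool's x, y, z in rad, then the shift along the tool's x, y, z in m, then the finger opening in m, from 0 to 0.0919. In form: [[[ax, ay, az], [tx, ty, tz], fingers], ...]. A call has 1 to 10 rows; each row shifts and turns the pose as measured when the row begins, along the tool's axes as they then stand; what a row does not reach is not made up. A row lasts 1/12 s, in which the tool goes at most 41.7 mm and 7.16 degrees, less where a joint would pass 70% of its speed; a pose out of reach is approached as far as the arm can. A call is refused whole if a number of a shift passes 0.0417 or a number of a turn 0.125, either way. A call with a gripper value outside its range is refused whole. The fingers move at their own pace and stop on an object; "grip_force" is the grip in N (left out, the last holds). Time passes only in rows, so rows that do not move let the fingers close. It gives the time, the measured TCP pose, the force and the opening at its end, in the units of the state.
- telemetry.get_obs(): the state, without advancing time (a new reading comes with each control period).
- camera(name): name is "scene" or "top" or "wrist"; returns a dict with "pixels" (480x640x3 uint8, blue, green, red), "mtx" (3x3 intrinsics, pixels), "world_to_cam" (4x4, takes a point from world to camera coordinates). Camera axes: x right, y up, looking along -z (the intrinsics and any distortion apply to the point x, -y, -z); pixel columns grow to the right and rows downward; lengths in m; the calibration is good to about 2 mm. A picture is of the moment at which its call begins. There is no depth.
- sign_off(): hands the job in, once; it reports no verdict.
The state is a dict: "clock": time; "joints": joint angles; "qd": joint speeds; "effort": joint torques, N m; "ee_pos": TCP position; "eef_rot": TCP orientation; "ft_force": force on the tool from outside, world axes, zero at the start; "ft_torque": the same for the moment, N m; "width": finger opening in m.
Only numpy, scipy, OpenCV 4.12 (cv2) and the standard library are available. Lean on these libraries where they do the work, as an engineer would, in place of code of your own. Each camera call takes 0.05 s, during which the arm holds its last target.

### The job

Turn the drying plate's dial right back to its off stop first, then lift the two dry sample tiles off the plate's bars and lay them flat, side by side, in the plywood tray. Lay every freshly oiled tile from the table flat across the two bars, its long side square across them and centred, with gaps between the tiles, and last turn the dial so that its pointer is at the steel marker tab. Let go of everything, do not shift the marker tab and do not knock the small bottles over.

Things in the scene. Friction and masses are not known exactly. Their poses are not given: they have to be found in the camera images.
- plate: drying plate, fixed: steel heat plate 170 mm (x) x 280 mm (y), top 45 mm above the table, spanning y -75 to +205 mm of its frame; at its -y end a grey control box 130 x 130 mm, top at 60 mm, centre at y = -145 mm, with the dial on top. Origin on the table below the middle of the whole 420 mm unit; z up
- bars (a point): point midway between the two drying bars, at the height of their upper edges (57 mm above the table, 12 mm above the heat plate). The bars are thin upright steel strips 6 mm thick, running along this frame's y for 270 mm, centred at x = -13 and +13 mm; axes as the plate's
- dial (a joint): angle of the dial, rad: 0 at the off stop (pointer towards the plate's -x, at the widest tick of the scale), growing clockwise seen from above to 4.71; ticks every 0.524 rad. It takes about 0.05 N m to turn and stays where it is left
- dial_grip (a point): point on the dial's vertical axis at the height to grip, 86 mm above the table: the dial has a grey disc 48 mm across (top 11 mm above the box) with a grip bar on it, 40 mm long, 12 mm wide, from 11 to 37 mm above the box. This frame turns with the dial: its x runs along the grip bar, pointer at the -x end (white line on the bar's top, white beak)
- pointer (a point): point 36 mm from the dial's axis in the pointer's direction, 6 mm above the control box
- marker (a joint): angle of the steel marker tab about the dial's axis, in the same sense and from the same zero as the dial (pointer and tab agree when the two values are equal). Stiff ring, not to be moved
- marker_tip (a point): point 36 mm from the dial's axis in the marker tab's direction, 6 mm above the control box; the tab itself is 12 x 6 mm, 7 mm high, 43 to 55 mm from the axis, with a small point inwards
- dry1: oiled wood sample tile, 60 x 45 x 14 mm, about 35 g (mass varies); origin at its centre, x along the 60 mm side, y along the 45 mm side, z through the thickness; one of the two dry ones, lying across the bars at the start
- dry2: oiled wood sample tile, 60 x 45 x 14 mm, about 35 g (mass varies); origin at its centre, x along the 60 mm side, y along the 45 mm side, z through the thickness; one of the two dry ones, lying across the bars at the start
- tray: shallow plywood tray, loose, 600 g, 150 mm (x) x 200 mm (y) outside, 18 mm high, walls and floor 4 mm; origin under its centre, z up; holds the dry tiles at the end
- fresh1: oiled wood sample tile, 60 x 45 x 14 mm, about 35 g (mass varies); origin at its centre, x along the 60 mm side, y along the 45 mm side, z through the thickness; a freshly oiled one, lying flat on the table left of the plate at the start; there are two or three such tiles, an absent one reads None throughout
- fresh2: oiled wood sample tile, 60 x 45 x 14 mm, about 35 g (mass varies); origin at its centre, x along the 60 mm side, y along the 45 mm side, z through the thickness; a freshly oiled one, lying flat on the table left of the plate at the start; there are two or three such tiles, an absent one reads None throughout
- fresh3: oiled wood sample tile, 60 x 45 x 14 mm, about 35 g (mass varies); origin at its centre, x along the 60 mm side, y along the 45 mm side, z through the thickness; a freshly oiled one, lying flat on the table left of the plate at the start; there are two or three such tiles, an absent one reads None throughout
- bottle1: amber oil bottle, white cap, 30 mm across, 65 mm tall, loose, 60 g, standing on the table; origin under its centre; bystander
- bottle2: amber oil bottle, white cap, 30 mm across, 65 mm tall, loose, 60 g, standing on the table; origin under its centre; bystander
- bottle3: amber oil bottle, white cap, 30 mm across, 65 mm tall, loose, 60 g, standing on the table; origin under its centre; bystander
There are look-alikes about, which are no part of the job. Leave any blue or white look-alike of the dry2 alone.

How it is judged:
By the outcome, as a careful person would: the job done as asked, in the order asked, and still so for the second after the job is handed in, with the robot touching nothing.
Of fresh1, fresh2, fresh3 only 2 to 3 are there at a start; the rules pass over those that are not, and their reading is None.
At some moment in a run one of tray, fresh1, fresh2, fresh3 may be knocked a few centimetres aside while the robot is not near it.
Once in a run the grip may slacken for a moment while it holds something.
It also fails if it takes over 208 s, if anything falls off the work surface, if the arm or the gripper's body presses on something with over 40 N, if the wrist force passes 120 N, or if a joint passes its speed limit or range.

## Working session

There is one attempt and no reset: what is moved stays moved. The work goes in short steps, Python scripts to look and compute and a tool call to move; the robot and the scene stay as the last step left them, time stands still between calls to the robot, and variables do not carry over. Pictures are saved under pics/ and viewed, and the job is handed in when it is done.

Besides the shell and the picture viewer there is one more tool, called by a JSON object that holds its "op" and its "data". arm_command: Moves the arm, as the interface text tells. Its arguments: {"type":"object","properties":{"commands":{"type":"array"},"grip_force":{"type":"number"}},"required":["commands"]}

```bash
ls; mkdir -p pics; python3 - <<'E'
from bench import telemetry, camera
import cv2
print(telemetry.get_obs())
for n in ["scene","top","wrist"]:
    c=camera(n); cv2.imwrite(f"pics/{n}0.png",c["pixels"]); print(n,c["mtx"].tolist(),c["world_to_cam"].round(4).tolist(),[k for k in c])
E
```

```text
pics
{'clock': 0.0, 'joints': array([ 1.17401723,  0.46836994, -0.01158192,  1.60360979,  0.00603661,
        1.07137384, -0.05628797]), 'qd': array([ 0.00134378, -0.00058775,  0.00078834,  0.00207088,  0.00086613,
       -0.00025411, -0.00025544]), 'effort': array([-2.10935996e-04, -5.20580685e+01, -1.22959664e-02, -2.43754059e+01,
       -5.65216562e-02,  1.73794938e-02,  1.69195823e-04]), 'ee_pos': array([ 0.22492356, -0.60928318,  0.23865072]), 'eef_rot': array([-2.57693592e+00,  1.79545618e+00,  2.36241036e-03]), 'ft_force': array([-0.19373091, -0.16598862,  0.07340033]), 'ft_torque': array([ 0.05105611, -0.02398182,  0.0101672 ]), 'width': 0.09197337563915785}
scene [[486.41433715853714, 0.0, 312.73196213955936], [0.0, 486.41433715853714, 240.53729565000256], [0.0, 0.0, 1.0]] [[0.1597, 0.9871, 0.0126, -0.1], [-0.7982, 0.1216, 0.59, 0.3616], [0.5808, -0.1043, 0.8073, -1.3665], [0.0, 0.0, 0.0, 1.0]] ['pixels', 'mtx', 'world_to_cam']
top [[507.28550726720266, 0.0, 320.6713974941834], [0.0, 507.28550726720266, 231.7953016895186], [0.0, 0.0, 1.0]] [[0.0004, -0.9994, 0.0342, -0.0033], [0.9876, 0.0057, 0.1571, -0.5367], [-0.1572, 0.0337, 0.987, -1.057], [0.0, 0.0, 0.0, 1.0]] ['pixels', 'mtx', 'world_to_cam']
wrist [[418.9624811372437, 0.0, 325.2686813947915], [0.0, 418.9624811372437, 236.69402649550398], [0.0, 0.0, 1.0]] [[0.3462, -0.9382, -0.002, -0.6502], [0.9088, 0.3359, -0.2477, 0.0272], [0.233, 0.0839, 0.9688, -0.3905], [0.0, 0.0, 0.0, 1.0]] ['pixels', 'mtx', 'world_to_cam']
```

View pics/top0.png

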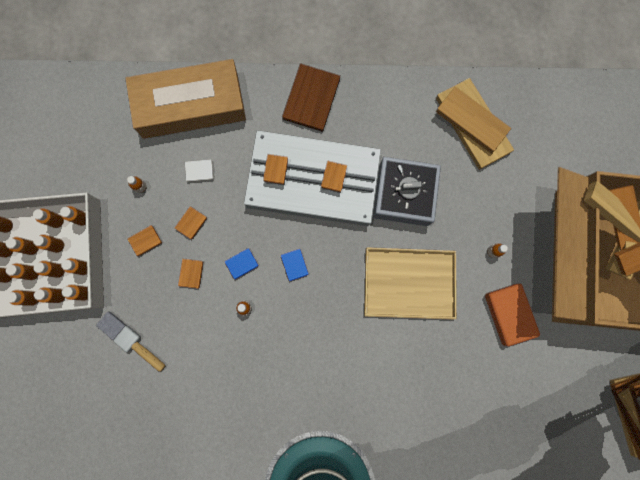

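View pics/scene0.png

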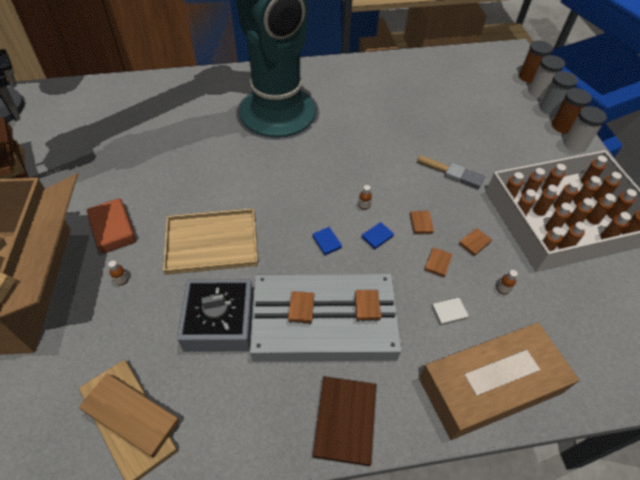

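```bash
cat > h.py <<'E'
import numpy as np, cv2
from scipy.spatial.transform import Rotation as R
from bench import telemetry, camera
def shot(name,fn=None,crop=None,scale=1):
    c=camera(name); 
    if fn:
        cv2.imwrite("pics/"+fn+".png",view(c["pixels"],crop,scale))
    return c
def view(p,crop=None,scale=1):
    if crop: x0,y0,x1,y1=crop; p=p[y0:y1,x0:x1]
    return cv2.resize(p,None,fx=scale,fy=scale,interpolation=cv2.INTER_CUBIC)
def proj(c,P):
    P=np.atleast_2d(P); T=c["world_to_cam"]; q=P@T[:3,:3].T+T[:3,3]
    q=q*[1,-1,-1]; u=q@c["mtx"].T; return u[:,:2]/u[:,2:]
def back(c,uv,z):
    uv=np.atleast_2d(np.array(uv,float)); T=c["world_to_cam"]; Rm=T[:3,:3]; o=-Rm.T@T[:3,3]
    d=np.c_[uv,np.ones(len(uv))]@np.linalg.inv(c["mtx"]).T*[1,-1,-1]@Rm
    return o+d*((z-o[2])/d[:,2])[:,None]
def tool():
    o=telemetry.get_obs(); return o,R.from_rotvec(o["eef_rot"]).as_matrix()
def goto(p,yaw=None,n=None):
    """print delta to tool pose: TCP p, tool z down, jaw axis x at world yaw"""
    o,M=tool(); d=np.array(p)-o["ee_pos"]
    print("t%.2f"%o["clock"],"pos",o["ee_pos"].round(4),"shift tool",(M.T@d).round(4),"world",d.round(4))
    if yaw is not None:
        x=np.array([np.cos(yaw),np.sin(yaw),0]); 
        if x@M[:,0]<0: x=-x
        z=np.array([0,0,-1.]); G=np.c_[x,np.cross(z,x),z]
        rv=R.from_matrix(M.T@G).as_rotvec(); print(" turn",rv.round(4))
E
python3 - <<'E'
import cv2
from h import *
p=cv2.imread("pics/top0.png")
cv2.imwrite("pics/a.png",view(p,(240,120,450,230),3.8))
cv2.imwrite("pics/b.png",view(p,(120,150,320,330),4))
E
```

```text
(no output)
```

View pics/a.png

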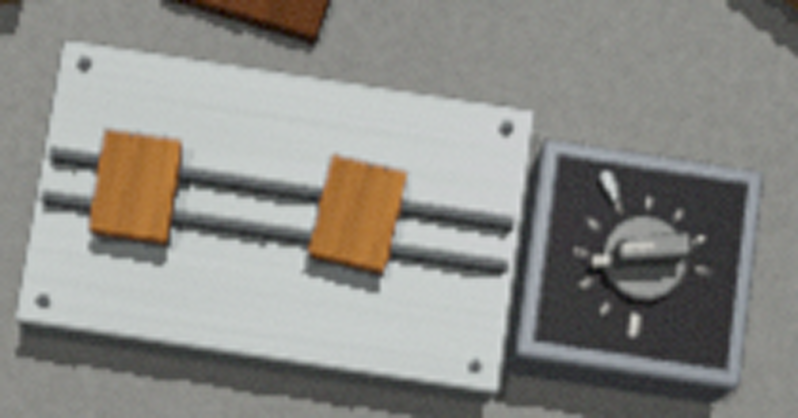

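View pics/b.png

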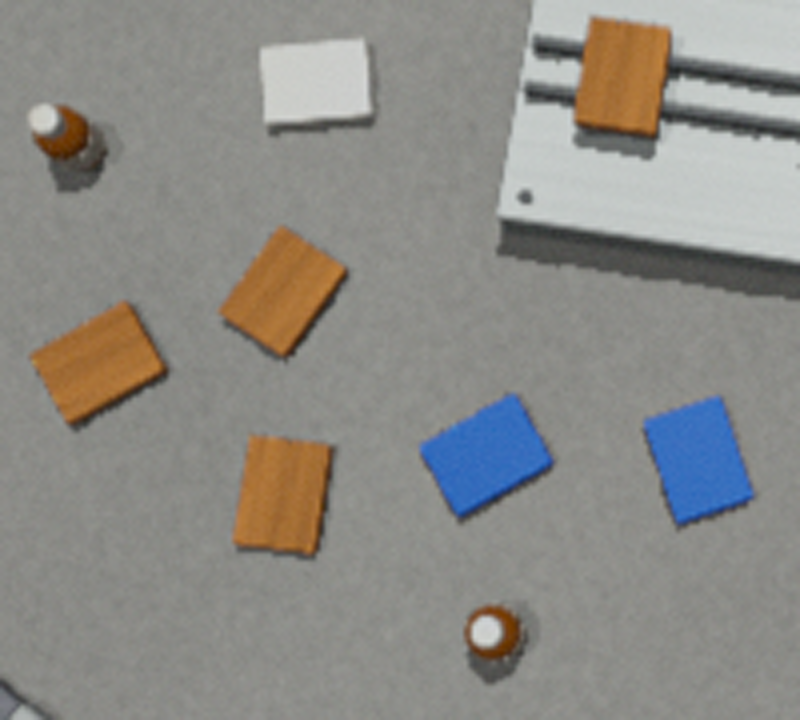

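View pics/wrist0.png

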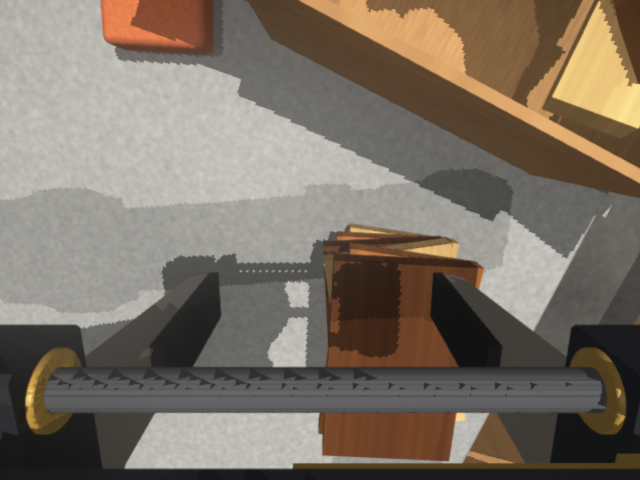

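```bash
cat >> h.py <<'E'
from scipy.optimize import least_squares
def fit(c,local,uv,p0):
    local=np.array(local,float); uv=np.array(uv,float)
    def W(p): 
        r=R.from_euler('z',p[2]).as_matrix(); return local@r.T+[p[0],p[1],0]
    s=least_squares(lambda p:(proj(c,W(p))-uv).ravel(),p0); return s.x, s.fun.reshape(-1,2)
def quad(L,W,z): return [[L/2,W/2,z],[L/2,-W/2,z],[-L/2,-W/2,z],[-L/2,W/2,z]]
def tilefit(c,uv,z,L=.06,W=.045):
    """uv 4 corners in order; returns x,y,yaw of long side"""
    b=back(c,uv,z)[:,:2]; ctr=b.mean(0)
    e=b[[1,2,3,0]]-b; l=np.linalg.norm(e,axis=1)
    k=0 if l[0]+l[2]>l[1]+l[3] else 1
    yaw=np.arctan2(*(e[k]-e[k+2])[::-1]); best=None
    for q in (quad(L,W,z),quad(L,W,z)[::-1]):
        for r in range(4):
            s=fit(c,np.roll(q,r,0),uv,[*ctr,yaw])
            if best is None or np.abs(s[1]).sum()<np.abs(best[1]).sum(): best=s
    x=best[0]; x[2]=(x[2]+np.pi/2)%np.pi-np.pi/2
    return x,np.abs(best[1]).max(),l
E
python3 - <<'E'
from h import *
c=camera("top"); p=c["pixels"]
A=lambda l:np.array(l)/3.8+[240,120]
B=lambda l:np.array(l)/4+[120,150]
loc=[[.085,.205,.045],[.085,-.075,.045],[-.085,-.075,.045],[-.085,.205,.045],[.065,-.08,.06],[.065,-.21,.06],[-.065,-.08,.06]]
uv=A([(65,42),(533,112),(497,388),(20,322),(547,142),(760,173),(521,354)])
x,r=fit(c,loc,uv,[.65,0,0.1]); print("plate",x.round(4),np.degrees(x[2]),r.round(1).tolist())
Rz=R.from_euler('z',x[2]).as_matrix()
d=Rz@[0,-.145,.06]+[x[0],x[1],0]; print("dial",d, A([0,0])[0], (proj(c,d)-[240,120])*3.8)
for nm,q,z in [("ptr",(600,262),.066),("mark",(610,190),.067),("wide",(634,325),.06)]:
    v=Rz.T@(back(c,A([q]),z)[0]-d); print(nm, np.hypot(v[0],v[1]), np.arctan2(v[1],-v[0])%(2*np.pi))
for nm,q in [("dryL",[(107,130),(181,142),(168,242),(92,231)]),("dryR",[(335,155),(406,170),(382,270),(309,256)])]:
    t=tilefit(c,A(q),.071); print(nm,t[0].round(4),t[1].round(2),t[2].round(4)," in plate",(Rz.T@[t[0][0]-x[0],t[0][1]-x[1],0]).round(4), np.degrees(t[0][2]-x[2]))
for nm,q in [("fA",[(127,302),(165,368),(72,420),(31,355)]),("fB",[(284,226),(346,270),(285,355),(221,311)]),("fC",[(251,435),(331,444),(312,551),(235,545)])]:
    t=tilefit(c,B(q),.014); print(nm,t[0].round(4),t[1].round(2),t[2].round(4))
for nm,q in [("cap1",(43,118)),("cap2",(487,630))]: print(nm,back(c,B([q]),.065))
tr=[(366,248),(456,249),(456,319),(364,319)]
print("tray",tilefit(c,tr,.018,.2,.15))
print("b3cap",back(c,[(503,249)],.065))
E
```

```text
plate [ 0.6497 -0.0501 -0.1415] -8.105727498910332 [[-0.4, -0.2], [0.9, -0.2], [0.8, 1.5], [-1.2, 0.1], [-0.6, -1.2], [1.8, -0.7], [-1.1, 0.5]]
dial [ 0.62929136 -0.1936613   0.06      ] 240.0 [[643.01079269 262.2022584 ]]
ptr 0.0259564039118512 1.3680391541767085
mark 0.04485573597639109 2.5541737644045908
wide 0.03725517324377898 0.024727315094773543
dryL [ 0.6682  0.0952 -0.129 ] 0.78 [0.0425 0.0588 0.0431 0.0595]  in plate [-0.0022  0.1465  0.    ] 0.7140226006593325
dryR [ 0.654  -0.0298 -0.2255] 1.03 [0.0412 0.0601 0.0419 0.0609]  in plate [0.0013 0.0207 0.    ] -4.816718368813987
fA [ 0.5202  0.3834 -1.0217] 1.06 [0.043  0.0567 0.0431 0.0586]
fB [ 0.5603  0.2843 -0.5943] 0.86 [0.0429 0.0573 0.0434 0.058 ]
fC [ 0.448   0.2807 -0.1103] 0.83 [0.0438 0.0588 0.0416 0.0601]
cap1 [[0.64356929 0.40392367 0.065     ]]
cap2 [[0.3740937  0.16195306 0.065     ]]
tray (array([ 0.4270773 , -0.19996366,  1.55389471]), np.float64(1.7157819441367792), array([0.20094879, 0.1536376 , 0.20097101, 0.15492502]))
b3cap [[ 0.49816047 -0.39082709  0.065     ]]
```

```bash
cat >> h.py <<'E'
def plan(p,yaw=None,n=10,w=0.0919,first=None):
    o,M=tool(); d=(np.array(p)-o["ee_pos"])/n
    if yaw is None: G=M
    else:
        x=np.array([np.cos(yaw),np.sin(yaw),0])
        if x@M[:,0]<0: x=-x
        z=np.array([0,0,-1.]); G=np.c_[x,np.cross(z,x),z]
    rv=R.from_matrix(M.T@G).as_rotvec()/n; rows=[]
    for k in range(n):
        rows.append([[round(float(a),3) for a in rv],[round(float(a),4) for a in M.T@d],w]); M=M@R.from_rotvec(rv).as_matrix()
    f=np.abs(np.array([r[1] for r in rows])).max(); print("t%.1f"%o["clock"],o["ee_pos"].round(4),"jawyaw %.3f"%np.arctan2(tool()[1][1,0],tool()[1][0,0]),"F",o["ft_force"].round(1),"w %.4f"%o["width"],"max",f,np.linalg.norm(d),np.abs(rv).max())
    print(str(rows).replace(' ',''))
E
python3 - <<'E'
from h import *
plan([.55,-.194,.30],0.03,15)
E
```

```text
t0.2 [ 0.225  -0.6095  0.239 ] jawyaw -1.217 F [-0.3  0.  -0.2] w 0.0917 max 0.0352 0.03539847595165869 0.08313680437993717
[[[-0.0,0.0,-0.083],[-0.0185,-0.0299,-0.004],0.0919],[[-0.0,0.0,-0.083],[-0.0159,-0.0313,-0.0041],0.0919],[[-0.0,0.0,-0.083],[-0.0133,-0.0326,-0.0041],0.0919],[[-0.0,0.0,-0.083],[-0.0105,-0.0336,-0.0041],0.0919],[[-0.0,0.0,-0.083],[-0.0077,-0.0343,-0.0041],0.0919],[[-0.0,0.0,-0.083],[-0.0048,-0.0348,-0.0041],0.0919],[[-0.0,0.0,-0.083],[-0.0019,-0.0351,-0.0041],0.0919],[[-0.0,0.0,-0.083],[0.001,-0.0352,-0.0041],0.0919],[[-0.0,0.0,-0.083],[0.0039,-0.0349,-0.0041],0.0919],[[-0.0,0.0,-0.083],[0.0068,-0.0345,-0.0041],0.0919],[[-0.0,0.0,-0.083],[0.0097,-0.0338,-0.0041],0.0919],[[-0.0,0.0,-0.083],[0.0124,-0.0329,-0.0041],0.0919],[[-0.0,0.0,-0.083],[0.0151,-0.0317,-0.0041],0.0919],[[-0.0,0.0,-0.083],[0.0177,-0.0304,-0.0041],0.0919],[[-0.0,0.0,-0.083],[0.0202,-0.0288,-0.0041],0.0919]]
```

{"op": "arm_command", "data": {"commands": [[[0, 0, -0.083], [-0.0185, -0.03, -0.008], 0.05], [[0, 0, -0.083], [-0.016, -0.031, -0.008], 0.05], [[0, 0, -0.083], [-0.013, -0.0325, -0.006], 0.05], [[0, 0, -0.083], [-0.0105, -0.0335, -0.006], 0.05], [[0, 0, -0.083], [-0.008, -0.034, -0.004], 0.05], [[0, 0, -0.083], [-0.005, -0.035, -0.004], 0.05], [[0, 0, -0.083], [-0.002, -0.035, -0.004], 0.05], [[0, 0, -0.083], [0.001, -0.035, -0.004], 0.05], [[0, 0, -0.083], [0.004, -0.035, -0.004], 0.05], [[0, 0, -0.083], [0.007, -0.0345, -0.004], 0.05]]}}

```text
clock: 1.03
ee_pos: [0.4379, -0.3259, 0.2887]
eef_rot: [3.087, -0.574, -0.013]
ft_force: [0.5, 0.0, -0.2]
width: 0.0501
```

```bash
python3 - <<'E'
from h import *
plan([.55,-.194,.30],0.03,9)
E
```

```text
t1.0 [ 0.4379 -0.3259  0.2887] jawyaw -0.368 F [ 0.5  0.  -0.2] w 0.0501 max 0.0182 0.019276412094277065 0.04418534691399292
[[[0.0,0.001,-0.044],[0.0063,-0.0182,-0.0014],0.0919],[[0.0,0.001,-0.044],[0.0071,-0.0179,-0.0013],0.0919],[[0.0,0.001,-0.044],[0.0079,-0.0175,-0.0013],0.0919],[[0.0,0.001,-0.044],[0.0087,-0.0172,-0.0013],0.0919],[[0.0,0.001,-0.044],[0.0094,-0.0168,-0.0013],0.0919],[[0.0,0.001,-0.044],[0.0102,-0.0163,-0.0013],0.0919],[[0.0,0.001,-0.044],[0.0109,-0.0159,-0.0013],0.0919],[[0.0,0.001,-0.044],[0.0116,-0.0154,-0.0013],0.0919],[[0.0,0.001,-0.044],[0.0122,-0.0148,-0.0013],0.0919]]
```

{"op": "arm_command", "data": {"commands": [[[0, 0.001, -0.044], [0.0063, -0.018, -0.0015], 0.05], [[0, 0.001, -0.044], [0.007, -0.018, -0.0015], 0.05], [[0, 0.001, -0.044], [0.008, -0.0175, -0.0015], 0.05], [[0, 0.001, -0.044], [0.009, -0.017, -0.0015], 0.05], [[0, 0.001, -0.044], [0.0095, -0.017, -0.0015], 0.05], [[0, 0.001, -0.044], [0.01, -0.0165, -0.0015], 0.05], [[0, 0.001, -0.044], [0.011, -0.016, -0.0015], 0.05], [[0, 0.001, -0.044], [0.0115, -0.0155, -0.0015], 0.05], [[0, 0.001, -0.044], [0.012, -0.015, -0.0015], 0.05], [[0, 0, 0], [0, 0, 0], 0.05]]}}

```text
clock: 1.87
ee_pos: [0.5597, -0.176, 0.3027]
eef_rot: [-3.139, -0.109, -0.005]
ft_force: [-0.1, 0.1, 0.7]
width: 0.0499
```

```bash
python3 - <<'E'
from h import *
c=shot("wrist","w1"); np.savez("w1.npz",**c)
plan([.55,-.194,.30],0.03,1)
E
```

```text
t1.9 [ 0.5586 -0.1778  0.3024] jawyaw 0.066 F [-0.5 -0.5 -0. ] w 0.0504 max 0.0156 0.01849012711717354 0.03639251372523131
[[[0.001,-0.002,0.036],[-0.0097,0.0156,0.0024],0.0919]]
```

View pics/w1.png

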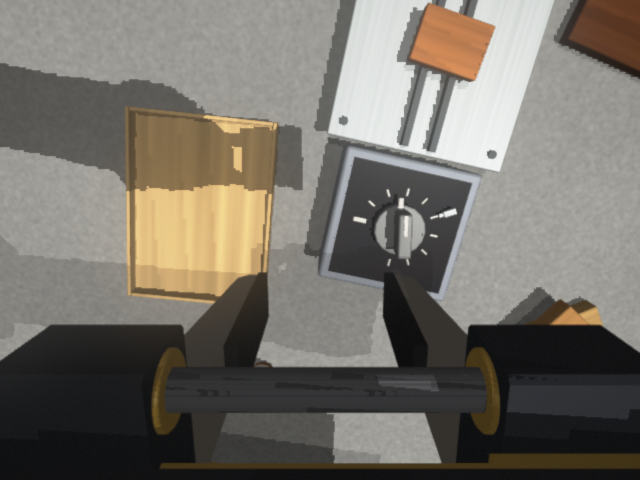

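```bash
python3 - <<'E'
from h import *
c=dict(np.load("w1.npz")); cv2.imwrite("pics/w1z.png",view(c["pixels"],(310,130,490,310),4.4))
E
```

```text
(no output)
```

View pics/w1z.png

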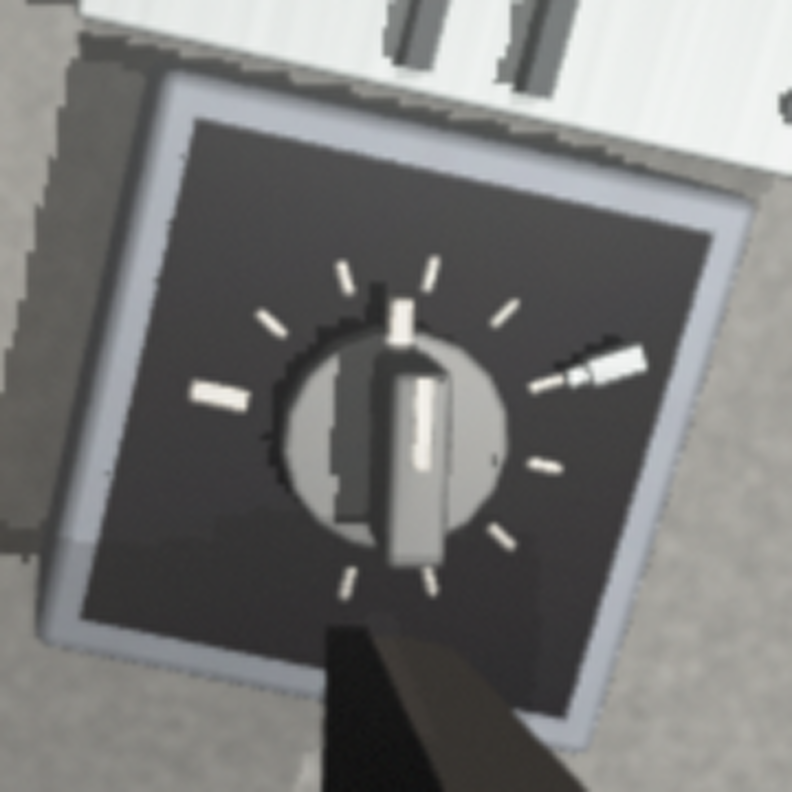

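```bash
python3 - <<'E'
from h import *
c=dict(np.load("w1.npz")); A=lambda l:np.array(l)/4.4+[310,130]-0.4
t=c["world_to_cam"]; ang=np.array([0,.5236,1.0472,1.5708,2.0944,3.1416,3.665,4.1888,4.712])
uv=A([(220,396),(272,323),(345,278),(433,272),(505,312),(545,466),(502,537),(430,580),(347,583)])
b=back(c,uv,.0605)[:,:2]
# center via least squares on ticks except 0 (diff radius): p=ctr+r*dir
def f(p):
    ph=np.pi-ang+p[3]; r=np.where(ang==0,p[4],p[2]); return (b-np.c_[p[0]+r*np.cos(ph),p[1]+r*np.sin(ph)]).ravel()
s=least_squares(f,[.63,-.19,.033,-.14,.04]); print(s.x.round(4),(s.fun*1000).round(1))
x=s.x
for nm,q,z in [("beak",(401,315),.066),("beak0",(400,342),.068),("marktip",(566,378),.067),("markend",(645,358),.067),("markmid",(612,367),.067),("mbase",(648,372),.060)]:
    v=back(c,A([q]),z)[0]; d=v[:2]-x[:2]; print(nm,np.hypot(*d).round(4),((np.pi+x[3]-np.arctan2(d[1],d[0]))%(2*np.pi)).round(3))
for z,qs in [(.097,[(425,378),(423,468)]),(.097,[(398,377),(394,565)]),(.097,[(443,378),(442,565)])]:
    v=back(c,A(qs),z); d=v[0]-v[1]; print("line",v.round(4).tolist(),((np.pi+x[3]-np.arctan2(d[1],d[0]))%(2*np.pi)).round(3))
r,e=fit(c,[[-.065,-.08,.06],[.065,-.08,.06],[.065,-.21,.06],[-.065,-.21,.06]],A([(162,68),(752,202),(590,748),(42,635)]),[.65,-.05,-.14]); print("plate",r.round(4),e.round(1).tolist(), np.array([r[0]+np.sin(r[2])*.145, r[1]-np.cos(r[2])*.145]))
E
```

```text
[ 0.6317 -0.1925  0.0351 -0.1485  0.0373] [-0.  -0.2  0.1 -0.  -0.  -0.2  0.3  0.3 -0.1  0.1 -0.  -0.1 -0.1  0.
 -0.  -0.  -0.1  0.1]
beak 0.0263 1.374
beak0 0.0209 1.363
marktip 0.038 2.573
markend 0.0548 2.602
markmid 0.0478 2.595
mbase 0.0566 2.693
line [[0.6304, -0.1734, 0.097], [0.6321, -0.1913, 0.097]] 1.327
line [[0.6252, -0.1736, 0.097], [0.6287, -0.2115, 0.097]] 1.33
line [[0.6339, -0.1732, 0.097], [0.6382, -0.2109, 0.097]] 1.308
plate [ 0.6514 -0.0479 -0.1401] [[-0.8, -1.7], [2.9, -2.1], [0.6, 2.4], [-2.8, 2.5]] [ 0.63112604 -0.19143196]
```

```bash
python3 - <<'E'
from h import *
plan([.6317,-.1925,.16],0.08,8)
E
```

```text
t1.9 [ 0.5586 -0.1778  0.3024] jawyaw 0.066 F [-0.5 -0.5 -0. ] w 0.0504 max 0.0178 0.020089702111827347 0.001700933891888862
[[[0.0,-0.0,-0.002],[0.009,0.0024,0.0178],0.0919],[[0.0,-0.0,-0.002],[0.009,0.0024,0.0178],0.0919],[[0.0,-0.0,-0.002],[0.009,0.0025,0.0178],0.0919],[[0.0,-0.0,-0.002],[0.009,0.0025,0.0178],0.0919],[[0.0,-0.0,-0.002],[0.009,0.0025,0.0178],0.0919],[[0.0,-0.0,-0.002],[0.009,0.0025,0.0178],0.0919],[[0.0,-0.0,-0.002],[0.009,0.0025,0.0178],0.0919],[[0.0,-0.0,-0.002],[0.009,0.0025,0.0178],0.0919]]
```

{"op": "arm_command", "data": {"commands": [[[0, 0, -0.002], [0.009, 0.0025, 0.018], 0.045], [[0, 0, -0.002], [0.009, 0.0025, 0.018], 0.045], [[0, 0, -0.002], [0.009, 0.0025, 0.018], 0.045], [[0, 0, -0.002], [0.009, 0.0025, 0.018], 0.045], [[0, 0, -0.002], [0.009, 0.0025, 0.018], 0.045], [[0, 0, -0.002], [0.009, 0.0025, 0.018], 0.045], [[0, 0, -0.002], [0.009, 0.0025, 0.017], 0.045], [[0, 0, 0], [0, 0, 0], 0.045]]}}

```text
clock: 2.58
ee_pos: [0.6236, -0.2005, 0.1724]
eef_rot: [3.13, 0.113, -0.002]
ft_force: [-0.8, -0.1, -0.6]
width: 0.0448
```

```bash
python3 - <<'E'
from h import *
plan([.6317,-.1925,.0985],0.08,5)
E
```

```text
t2.6 [ 0.6236 -0.2005  0.1724] jawyaw 0.072 F [-0.8 -0.1 -0.6] w 0.0448 max 0.0148 0.014960172373778051 0.0019177340665462502
[[[0.002,0.0,-0.002],[0.0018,-0.0016,0.0148],0.0919],[[0.002,0.0,-0.002],[0.0018,-0.0016,0.0148],0.0919],[[0.002,0.0,-0.002],[0.0018,-0.0016,0.0148],0.0919],[[0.002,0.0,-0.002],[0.0018,-0.0015,0.0148],0.0919],[[0.002,0.0,-0.002],[0.0018,-0.0015,0.0148],0.0919]]
```

{"op": "arm_command", "data": {"commands": [[[0.005, 0, -0.004], [0.006, -0.006, 0.01], 0.045], [[0.003, 0, -0.004], [0.003, -0.003, 0.015], 0.045], [[0, 0, 0], [0, 0, 0.015], 0.045], [[0, 0, 0], [0, 0, 0.013], 0.045], [[0, 0, 0], [0, 0, 0], 0.045]]}}

```text
clock: 3.0
ee_pos: [0.6317, -0.1921, 0.1167]
eef_rot: [3.137, 0.122, -0.002]
ft_force: [-0.6, -0.2, -0.4]
width: 0.0452
```

```bash
python3 - <<'E'
from h import *
plan([.6317,-.1925,.0985],0.08,3)
E
```

```text
t3.0 [ 0.6317 -0.1921  0.1167] jawyaw 0.078 F [-0.6 -0.2 -0.4] w 0.0452 max 0.0061 0.006072776332419237 0.0008477241942152161
[[[0.001,0.0,-0.001],[-0.0,0.0001,0.0061],0.0919],[[0.001,0.0,-0.001],[-0.0,0.0001,0.0061],0.0919],[[0.001,0.0,-0.001],[-0.0,0.0001,0.0061],0.0919]]
```

{"op": "arm_command", "data": {"commands": [[[0.001, 0, -0.001], [0, 0, 0.007], 0.045], [[0.001, 0, 0], [0, 0, 0.006], 0.045], [[0, 0, 0], [0, 0, 0.005], 0.045], [[0, 0, 0], [0, 0, 0], 0.0], [[0, 0, 0], [0, 0, 0], 0.0], [[0, 0, 0], [0, 0, 0], 0.0], [[0, 0, 0], [0, 0, 0], 0.0], [[0, 0, 0], [0, 0, 0], 0.0]], "grip_force": 15}}

```text
clock: 3.67
ee_pos: [0.6317, -0.1925, 0.0993]
eef_rot: [3.137, 0.124, -0.001]
ft_force: [-10.0, 0.0, 6.4]
width: 0.0139
```

{"op": "arm_command", "data": {"commands": [[[0, 0, -0.09], [0, 0, 0], 0.0], [[0, 0, -0.09], [0, 0, 0], 0.0], [[0, 0, -0.09], [0, 0, 0], 0.0], [[0, 0, -0.09], [0, 0, 0], 0.0], [[0, 0, -0.09], [0, 0, 0], 0.0], [[0, 0, -0.09], [0, 0, 0], 0.0]]}}

```text
clock: 4.17
ee_pos: [0.6311, -0.1923, 0.0994]
eef_rot: [2.98, 0.989, -0.002]
ft_force: [-0.0, 0.9, -1.4]
width: 0.0116
```

```bash
python3 - <<'E'
from h import *
plan([.6317,-.1925,.0985],None,3)
print(tool()[0]["ft_torque"])
E
```

```text
t4.2 [ 0.6311 -0.1923  0.0994] jawyaw 0.641 F [-0.   0.9 -1.4] w 0.0116 max 0.0003 0.0003537184850643709 0.0
[[[0.0,0.0,0.0],[0.0001,0.0002,0.0003],0.0919],[[0.0,0.0,0.0],[0.0001,0.0002,0.0003],0.0919],[[0.0,0.0,0.0],[0.0001,0.0002,0.0003],0.0919]]
[ 0.09311137 -0.27926998  0.02029335]
```

{"op": "arm_command", "data": {"commands": [[[0, 0, -0.09], [0, 0, 0], 0.0], [[0, 0, -0.09], [0, 0, 0], 0.0], [[0, 0, -0.09], [0, 0, 0], 0.0], [[0, 0, -0.09], [0, 0, 0], 0.0], [[0, 0, -0.09], [0, 0, 0], 0.0], [[0, 0, -0.09], [0, 0, 0], 0.0], [[0, 0, -0.09], [0, 0, 0], 0.0]]}}

```text
clock: 4.75
ee_pos: [0.6314, -0.1919, 0.0994]
eef_rot: [2.499, 1.902, 0.001]
ft_force: [0.4, 0.3, -1.8]
width: 0.0117
```

```bash
python3 - <<'E'
from h import *
plan([.6317,-.1925,.0985],None,3)
print(tool()[0]["ft_torque"])
E
```

```text
t4.8 [ 0.6314 -0.1919  0.0994] jawyaw 1.301 F [ 0.4  0.3 -1.8] w 0.0117 max 0.0003 0.0003642026259691102 0.0
[[[0.0,0.0,0.0],[-0.0002,0.0001,0.0003],0.0919],[[0.0,0.0,0.0],[-0.0002,0.0001,0.0003],0.0919],[[0.0,0.0,0.0],[-0.0002,0.0001,0.0003],0.0919]]
[ 0.19572977 -0.21946107 -0.07870841]
```

Remaining about 0.12 rad; approach the stop gently.

{"op": "arm_command", "data": {"commands": [[[0, 0, -0.05], [0, 0, 0], 0.0], [[0, 0, -0.05], [0, 0, 0], 0.0], [[0, 0, -0.04], [0, 0, 0], 0.0]]}}

```text
clock: 5.0
ee_pos: [0.6315, -0.1918, 0.0994]
eef_rot: [2.351, 2.082, 0.003]
ft_force: [0.1, -0.4, -1.0]
width: 0.0121
```

```bash
python3 - <<'E'
from h import *
plan([.6317,-.1925,.0985],None,3)
print(tool()[0]["ft_torque"])
E
```

```text
t5.0 [ 0.6315 -0.1918  0.0994] jawyaw 1.450 F [ 0.1 -0.4 -1. ] w 0.0121 max 0.0003 0.0003833077802149373 0.0
[[[0.0,0.0,0.0],[-0.0002,0.0001,0.0003],0.0919],[[0.0,0.0,0.0],[-0.0002,0.0001,0.0003],0.0919],[[0.0,0.0,0.0],[-0.0002,0.0001,0.0003],0.0919]]
[ 0.10541794 -0.18716766 -0.25457436]
```

{"op": "arm_command", "data": {"commands": [[[0, 0, -0.03], [0, 0, 0], 0.0], [[0, 0, -0.02], [0, 0, 0], 0.0]]}}

```text
clock: 5.17
ee_pos: [0.6315, -0.1918, 0.0994]
eef_rot: [2.298, 2.142, 0.004]
ft_force: [1.3, -0.2, -2.3]
width: 0.0126
```

```bash
python3 - <<'E'
from h import *
plan([.6317,-.1925,.0985],None,3)
print(tool()[0]["ft_torque"])
E
```

```text
t5.2 [ 0.6315 -0.1918  0.0994] jawyaw 1.500 F [ 1.3 -0.2 -2.3] w 0.0126 max 0.0003 0.000383416490900811 0.0
[[[0.0,0.0,0.0],[-0.0002,0.0001,0.0003],0.0919],[[0.0,0.0,0.0],[-0.0002,0.0001,0.0003],0.0919],[[0.0,0.0,0.0],[-0.0002,0.0001,0.0003],0.0919]]
[ 0.14298468 -0.37213431 -0.4496624 ]
```

{"op": "arm_command", "data": {"commands": [[[0, 0, 0.03], [0, 0, 0], 0.0], [[0, 0, 0.02], [0, 0, 0], 0.045], [[0, 0, 0], [0, 0, 0], 0.045], [[0, 0, 0], [0, 0, -0.01], 0.045], [[0, 0, 0], [0, 0, -0.025], 0.045], [[0, 0, 0], [0, 0, -0.035], 0.045], [[0, 0, 0], [0, 0, -0.035], 0.045], [[0, 0, 0], [0, 0, -0.035], 0.045], [[0, 0, 0], [0, 0, 0], 0.06]]}}

```text
clock: 5.92
ee_pos: [0.6306, -0.1918, 0.2474]
eef_rot: [-2.347, -2.086, -0.002]
ft_force: [1.4, 0.4, 0.1]
width: 0.0496
```

```bash
python3 - <<'E'
from h import *
c=shot("wrist","w2"); np.savez("w2.npz",**c)
c=shot("top","t2",(320,120,460,230),5.5)
plan([.654,-.03,.20],1.35,8)
E
```

```text
t6.0 [ 0.628  -0.192   0.2417] jawyaw 1.453 F [ 0.7 -0.3 -0.4] w 0.0577 max 0.0205 0.021161824180168907 0.012879958596341097
[[[-0.001,-0.0,0.013],[0.0205,0.0009,0.0052],0.0919],[[-0.001,-0.0,0.013],[0.0205,0.0006,0.0052],0.0919],[[-0.001,-0.0,0.013],[0.0205,0.0003,0.0052],0.0919],[[-0.001,-0.0,0.013],[0.0205,0.0001,0.0052],0.0919],[[-0.001,-0.0,0.013],[0.0205,-0.0002,0.0052],0.0919],[[-0.001,-0.0,0.013],[0.0205,-0.0005,0.0052],0.0919],[[-0.001,-0.0,0.013],[0.0205,-0.0007,0.0052],0.0919],[[-0.001,-0.0,0.013],[0.0205,-0.001,0.0052],0.0919]]
```

View pics/w2.png

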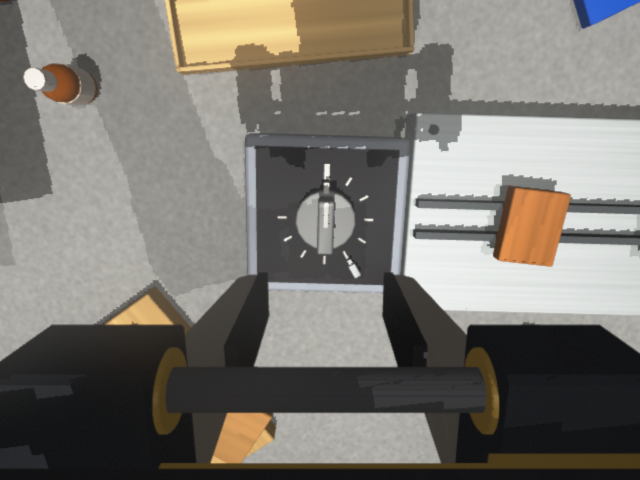

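```bash
python3 - <<'E'
from h import *
c=dict(np.load("w2.npz")); cv2.imwrite("pics/w2z.png",view(c["pixels"],(250,140,400,290),5))
E
```

```text
(no output)
```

View pics/w2z.png

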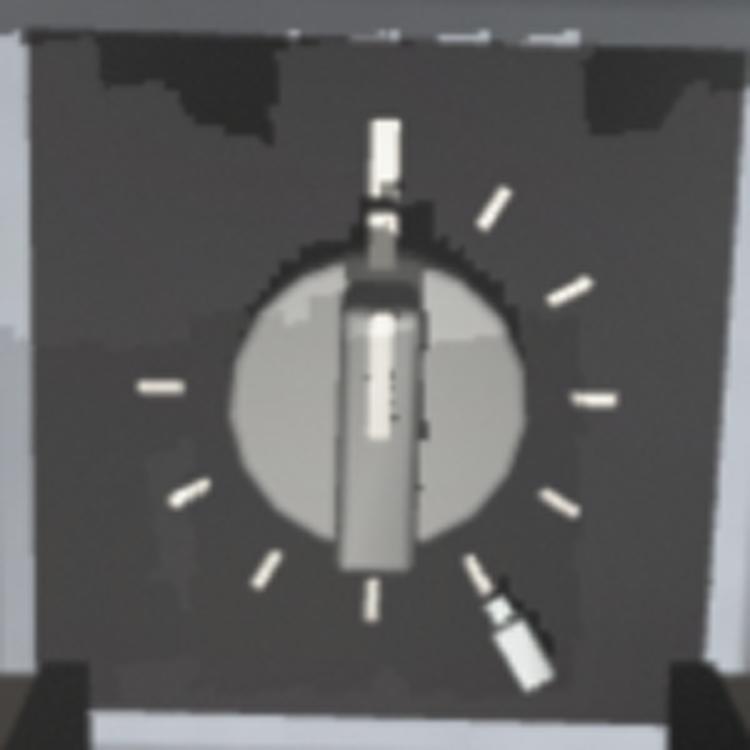

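```bash
python3 - <<'E'
from h import *
c=dict(np.load("w2.npz")); cv2.imwrite("pics/w2y.png",view(c["pixels"],(480,170,600,280),6))
E
```

```text
(no output)
```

View pics/w2y.png

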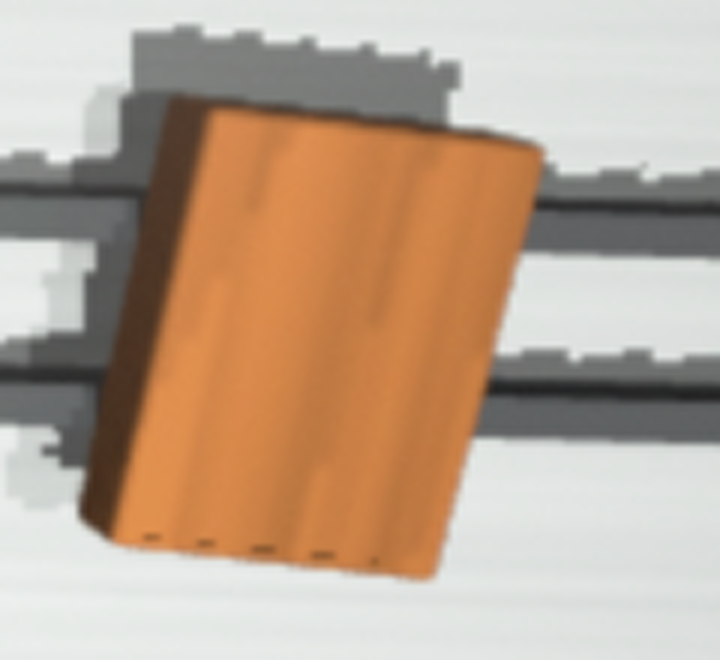

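```bash
python3 - <<'E'
from h import *
c=dict(np.load("w2.npz")); A=lambda l:np.array(l)/6+[480,170]-.4
print(tilefit(c,A([(210,105),(545,145),(435,580),(115,543)]),.071))
cb=lambda l:np.array(l)/5+[250,140]-.4
ctr=back(c,cb([(377,399)]),.0605); print(ctr)
plan([.654,-.03,.15],1.38,7)
E
```

```text
(array([ 0.65653606, -0.02971193, -0.22839605]), np.float64(1.0079786066336283), array([0.04402627, 0.05914858, 0.04389597, 0.05907318]))
[[ 0.63273497 -0.1925789   0.0605    ]]
t6.0 [ 0.628  -0.192   0.2417] jawyaw 1.453 F [ 0.7 -0.3 -0.4] w 0.0577 max 0.0234 0.02685163318141679 0.010434260647271123
[[[-0.001,-0.0,0.01],[0.0234,0.0011,0.0131],0.0919],[[-0.001,-0.0,0.01],[0.0234,0.0008,0.0131],0.0919],[[-0.001,-0.0,0.01],[0.0234,0.0005,0.0131],0.0919],[[-0.001,-0.0,0.01],[0.0234,0.0003,0.0131],0.0919],[[-0.001,-0.0,0.01],[0.0234,0.0,0.0131],0.0919],[[-0.001,-0.0,0.01],[0.0234,-0.0002,0.0131],0.0919],[[-0.001,-0.0,0.01],[0.0234,-0.0005,0.0131],0.0919]]
```

{"op": "arm_command", "data": {"commands": [[[0, 0, 0.015], [0.024, 0.0007, 0.012], 0.07], [[0, 0, 0.015], [0.024, 0, 0.013], 0.07], [[0, 0, 0.015], [0.024, 0, 0.013], 0.07], [[0, 0, 0.015], [0.024, 0, 0.013], 0.07], [[0, 0, 0.015], [0.024, 0, 0.013], 0.07], [[0, 0, 0.015], [0.024, 0, 0.013], 0.07], [[0, 0, 0.015], [0.023, 0, 0.013], 0.07], [[0, 0, 0], [0, 0, 0], 0.07]]}}

```text
clock: 6.68
ee_pos: [0.6504, -0.0266, 0.1394]
eef_rot: [-2.455, -1.94, 0.026]
ft_force: [-0.2, 1.1, 0.5]
width: 0.0702
```

```bash
python3 - <<'E'
from h import *
plan([.655,-.0297,.084],1.344,5)
E
```

```text
t6.7 [ 0.6504 -0.0266  0.1394] jawyaw 1.338 F [-0.2  1.1  0.5] w 0.0702 max 0.0111 0.011128999763847855 0.00393608252068944
[[[-0.004,0.001,-0.001],[-0.0003,0.0013,0.0111],0.0919],[[-0.004,0.001,-0.001],[-0.0004,0.0012,0.0111],0.0919],[[-0.004,0.001,-0.001],[-0.0004,0.0012,0.0111],0.0919],[[-0.004,0.001,-0.001],[-0.0004,0.0011,0.0111],0.0919],[[-0.004,0.001,-0.001],[-0.0004,0.0011,0.0111],0.0919]]
```

{"op": "arm_command", "data": {"commands": [[[-0.01, 0.002, -0.003], [-0.001, 0.004, 0.01], 0.07], [[-0.005, 0.002, -0.003], [-0.001, 0.002, 0.012], 0.07], [[-0.004, 0, 0], [0, 0, 0.012], 0.07], [[0, 0, 0], [0, 0, 0.012], 0.07], [[0, 0, 0], [0, 0, 0.006], 0.07], [[0, 0, 0], [0, 0, 0], 0.07]]}}

```text
clock: 7.18
ee_pos: [0.653, -0.0301, 0.082]
eef_rot: [-2.453, -1.959, 0.011]
ft_force: [-3.1, 2.0, 14.1]
width: 0.0703
```

```bash
python3 - <<'E'
from h import *
plan([.655,-.0297,.084],1.344,1)
E
```

```text
t7.2 [ 0.653  -0.0301  0.082 ] jawyaw 1.348 F [-3.1  2.  14.1] w 0.0703 max 0.002 0.0028262228118073056 0.005933108644358743
[[[-0.006,0.004,0.004],[0.0008,0.0018,-0.002],0.0919]]
```

{"op": "arm_command", "data": {"commands": [[[-0.004, 0, 0], [0.001, 0.0015, -0.003], 0.07], [[-0.002, 0, 0], [0, 0, 0], 0.0], [[0, 0, 0], [0, 0, 0], 0.0], [[0, 0, 0], [0, 0, 0], 0.0], [[0, 0, 0], [0, 0, 0], 0.0], [[0, 0, 0], [0, 0, 0], 0.0]], "grip_force": 20}}

```text
clock: 7.68
ee_pos: [0.6542, -0.0322, 0.0838]
eef_rot: [2.456, 1.954, -0.007]
ft_force: [-0.5, 0.6, 3.4]
width: 0.0448
```

{"op": "arm_command", "data": {"commands": [[[0, 0, 0], [0, 0, -0.02], 0.0], [[0, 0, 0], [0, 0, -0.03], 0.0], [[0, 0, 0], [0, 0, -0.035], 0.0], [[0, 0, 0], [0, 0, -0.03], 0.0]]}}

```text
clock: 8.02
ee_pos: [0.6491, -0.033, 0.1927]
eef_rot: [-2.451, -1.95, 0.028]
ft_force: [0.6, 0.0, -0.2]
width: 0.0449
```

```bash
python3 - <<'E'
from h import *
plan([.427,-.24,.19],1.554,9)
E
```

```text
t8.0 [ 0.6491 -0.033   0.1927] jawyaw 1.344 F [ 0.6  0.  -0.2] w 0.0449 max 0.0279 0.033735137693284345 0.023286443924731406
[[[-0.002,0.001,-0.023],[-0.0279,-0.0189,0.0009],0.0919],[[-0.002,0.001,-0.023],[-0.0275,-0.0195,0.0008],0.0919],[[-0.002,0.001,-0.023],[-0.027,-0.0202,0.0008],0.0919],[[-0.002,0.001,-0.023],[-0.0266,-0.0208,0.0007],0.0919],[[-0.002,0.001,-0.023],[-0.0261,-0.0214,0.0006],0.0919],[[-0.002,0.001,-0.023],[-0.0256,-0.022,0.0006],0.0919],[[-0.002,0.001,-0.023],[-0.025,-0.0226,0.0005],0.0919],[[-0.002,0.001,-0.023],[-0.0245,-0.0232,0.0004],0.0919],[[-0.002,0.001,-0.023],[-0.024,-0.0237,0.0004],0.0919]]
```

{"op": "arm_command", "data": {"commands": [[[-0.002, 0.001, -0.024], [-0.028, -0.019, 0], 0.0], [[-0.002, 0.001, -0.024], [-0.0275, -0.0195, 0], 0.0], [[-0.002, 0.001, -0.024], [-0.027, -0.02, 0], 0.0], [[-0.002, 0.001, -0.024], [-0.0265, -0.021, 0], 0.0], [[-0.002, 0.001, -0.024], [-0.026, -0.0215, 0], 0.0], [[-0.002, 0.001, -0.024], [-0.0255, -0.022, 0], 0.0], [[-0.002, 0.001, -0.024], [-0.025, -0.0225, 0], 0.0], [[-0.002, 0.001, -0.024], [-0.0245, -0.023, 0], 0.0], [[-0.002, 0.001, -0.024], [-0.024, -0.0235, 0], 0.0], [[0, 0, 0], [0, 0, 0], 0.0]]}}

```text
clock: 8.85
ee_pos: [0.4222, -0.2477, 0.1982]
eef_rot: [2.213, 2.222, 0.015]
ft_force: [-1.2, -0.4, -0.9]
width: 0.0448
```

```bash
python3 - <<'E'
from h import *
c=shot("top","t3"); 
plan([.427,-.24,.10],1.554,6)
E
```

```text
t8.9 [ 0.4245 -0.2455  0.1987] jawyaw 1.576 F [ 0.3 -0.3 -0.6] w 0.0447 max 0.0164 0.01647290241961262 0.003667580886818685
[[[0.002,-0.001,0.004],[0.0008,0.0002,0.0164],0.0919],[[0.002,-0.001,0.004],[0.0009,0.0002,0.0164],0.0919],[[0.002,-0.001,0.004],[0.0009,0.0003,0.0164],0.0919],[[0.002,-0.001,0.004],[0.0009,0.0003,0.0164],0.0919],[[0.002,-0.001,0.004],[0.0009,0.0003,0.0164],0.0919],[[0.002,-0.001,0.004],[0.0009,0.0004,0.0164],0.0919]]
```

View pics/t3.png

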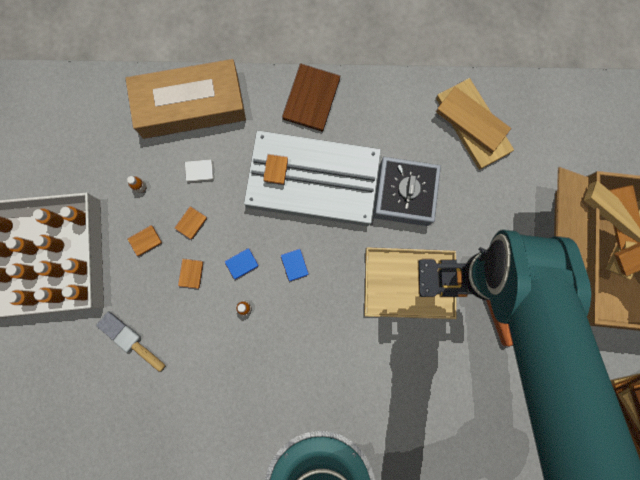

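Tray unmoved (corners ~366,248–456,319). Lower.

{"op": "arm_command", "data": {"commands": [[[0.006, -0.003, 0.01], [0.003, 0.001, 0.02], 0.0], [[0.003, -0.001, 0.008], [0.001, 0.001, 0.025], 0.0], [[0.002, 0, 0.004], [0.001, 0, 0.03], 0.0], [[0, 0, 0], [0, 0, 0.03], 0.0], [[0, 0, 0], [0, 0, 0.025], 0.0], [[0, 0, 0], [0, 0, 0.01], 0.0], [[0, 0, 0], [0, 0, 0], 0.0]]}}

```text
clock: 9.48
ee_pos: [0.4348, -0.2377, 0.0558]
eef_rot: [2.233, 2.196, 0.009]
ft_force: [-0.1, -0.7, -0.0]
width: 0.045
```

```bash
python3 - <<'E'
from h import *
plan([.427,-.24,.033],1.554,3)
E
```

```text
t9.5 [ 0.4348 -0.2377  0.0558] jawyaw 1.554 F [-0.1 -0.7 -0. ] w 0.0450 max 0.0076 0.008065154370624895 0.003605082384740435
[[[0.004,0.001,-0.0],[-0.0008,-0.0027,0.0076],0.0919],[[0.004,0.001,-0.0],[-0.0008,-0.0026,0.0076],0.0919],[[0.004,0.001,-0.0],[-0.0008,-0.0026,0.0076],0.0919]]
```

{"op": "arm_command", "data": {"commands": [[[0.006, 0.001, 0], [-0.002, -0.005, 0.008], 0.0], [[0.003, 0.001, 0], [-0.001, -0.002, 0.008], 0.0], [[0.002, 0, 0], [0, 0, 0.005], 0.0], [[0, 0, 0], [0, 0, 0.002], 0.0], [[0, 0, 0], [0, 0, 0], 0.0]]}}

```text
clock: 9.9
ee_pos: [0.4309, -0.2404, 0.0341]
eef_rot: [2.234, 2.201, 0.001]
ft_force: [-0.1, 0.4, -0.9]
width: 0.0447
```

```bash
python3 - <<'E'
from h import *
plan([.427,-.24,.031],1.554,2)
E
```

```text
t9.9 [ 0.4309 -0.2404  0.0341] jawyaw 1.556 F [-0.1  0.4 -0.9] w 0.0447 max 0.002 0.0025075889605514164 0.002050837266908624
[[[0.002,0.001,0.001],[0.0002,-0.002,0.0015],0.0919],[[0.002,0.001,0.001],[0.0002,-0.002,0.0015],0.0919]]
```

{"op": "arm_command", "data": {"commands": [[[0.002, 0, 0], [0, -0.002, 0.0025], 0.0], [[0, 0, 0], [0, 0, 0.001], 0.0], [[0, 0, 0], [0, 0, 0], 0.056], [[0, 0, 0], [0, 0, 0], 0.056], [[0, 0, 0], [0, 0, 0], 0.056], [[0, 0, 0], [0, 0, -0.01], 0.056], [[0, 0, 0], [0, 0, -0.03], 0.056], [[0, 0, 0], [0, 0, -0.04], 0.056], [[0, 0, 0], [0, 0, -0.04], 0.07], [[0, 0, 0], [0, 0, -0.03], 0.07]]}}

```text
clock: 10.73
ee_pos: [0.4256, -0.2376, 0.184]
eef_rot: [-2.23, -2.202, 0.003]
ft_force: [0.7, -1.1, 0.3]
width: 0.0671
```

```bash
python3 - <<'E'
from h import *
plan([.669,.0955,.17],1.442,12)
E
```

```text
t10.7 [ 0.4256 -0.2376  0.184 ] jawyaw 1.558 F [ 0.7 -1.1  0.3] w 0.0671 max 0.03 0.03439775833166259 0.009697491164410259
[[[-0.001,-0.0,0.01],[0.028,0.0199,0.0012],0.0919],[[-0.001,-0.0,0.01],[0.0282,0.0197,0.0012],0.0919],[[-0.001,-0.0,0.01],[0.0284,0.0194,0.0012],0.0919],[[-0.001,-0.0,0.01],[0.0286,0.0191,0.0012],0.0919],[[-0.001,-0.0,0.01],[0.0288,0.0188,0.0012],0.0919],[[-0.001,-0.0,0.01],[0.0289,0.0186,0.0012],0.0919],[[-0.001,-0.0,0.01],[0.0291,0.0183,0.0012],0.0919],[[-0.001,-0.0,0.01],[0.0293,0.018,0.0012],0.0919],[[-0.001,-0.0,0.01],[0.0295,0.0177,0.0012],0.0919],[[-0.001,-0.0,0.01],[0.0296,0.0174,0.0012],0.0919],[[-0.001,-0.0,0.01],[0.0298,0.0171,0.0012],0.0919],[[-0.001,-0.0,0.01],[0.03,0.0168,0.0012],0.0919]]
```

{"op": "arm_command", "data": {"commands": [[[0, 0, 0.01], [0.028, 0.02, 0], 0.07], [[0, 0, 0.01], [0.028, 0.0195, 0], 0.07], [[0, 0, 0.01], [0.0285, 0.0195, 0], 0.07], [[0, 0, 0.01], [0.0285, 0.019, 0], 0.07], [[0, 0, 0.01], [0.029, 0.019, 0], 0.07], [[0, 0, 0.01], [0.029, 0.0185, 0], 0.07], [[0, 0, 0.01], [0.029, 0.018, 0], 0.07], [[0, 0, 0.01], [0.0295, 0.018, 0], 0.07], [[0, 0, 0.01], [0.0295, 0.0175, 0.001], 0.07], [[0, 0, 0.01], [0.0295, 0.0175, 0.001], 0.07]]}}

```text
clock: 11.57
ee_pos: [0.6401, 0.0334, 0.1981]
eef_rot: [2.364, 2.048, -0.003]
ft_force: [0.6, 0.4, 0.4]
width: 0.0698
```

```bash
python3 - <<'E'
from h import *
c=shot("wrist","w4",(0,0,640,330),1.25); np.savez("w4.npz",**c)
plan([.669,.0955,.14],1.442,5)
E
```

```text
t11.6 [0.6428 0.0417 0.1987] jawyaw 1.434 F [2.1 3.9 1.6] w 0.0701 max 0.0118 0.016773323350698165 0.002472576952142056
[[[0.002,0.001,-0.002],[0.0114,0.0036,0.0118],0.0919],[[0.002,0.001,-0.002],[0.0114,0.0036,0.0118],0.0919],[[0.002,0.001,-0.002],[0.0114,0.0037,0.0118],0.0919],[[0.002,0.001,-0.002],[0.0114,0.0037,0.0118],0.0919],[[0.002,0.001,-0.002],[0.0114,0.0038,0.0117],0.0919]]
```

View pics/w4.png

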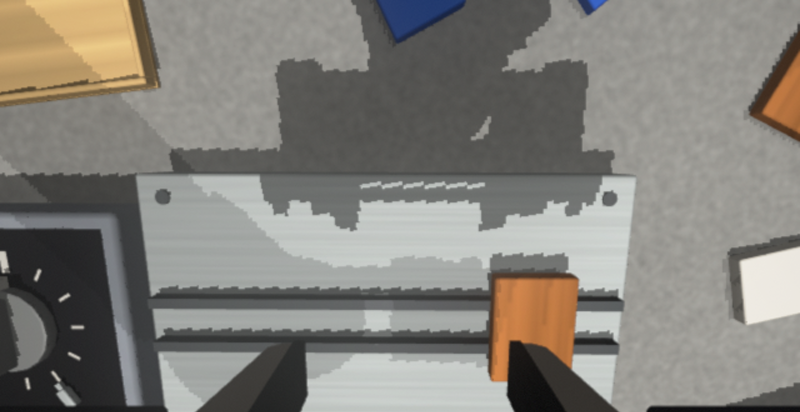

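```bash
python3 - <<'E'
from h import *
c=dict(np.load("w4.npz"))
b=back(c,np.array([(497,278),(578,276)])/1.25,.071); print(b); e=b[1]-b[0]; y=np.arctan2(e[1],e[0]); print(y, b.mean(0)[:2]+.03*np.array([np.sin(y),-np.cos(y)]))
bb=back(c,np.array([(152,299),(622,301),(156,341),(617,345)])/1.25,.057);print(bb.round(4), np.arctan2(*(bb[1]-bb[0])[1::-1])-np.pi/2, np.arctan2(*(bb[3]-bb[2])[1::-1])-np.pi/2,bb.mean(0))
E
```

```text
[[0.6395292  0.08001339 0.071     ]
 [0.6444692  0.12246978 0.071     ]]
1.4549624135734647 [0.67179816 0.09777433]
[[ 0.6277 -0.1129  0.057 ]
 [ 0.6661  0.1501  0.057 ]
 [ 0.6525 -0.1174  0.057 ]
 [ 0.6921  0.1462  0.057 ]] -0.14514055579042218 -0.14896104309031255 [0.65958491 0.01647983 0.057     ]
```

{"op": "arm_command", "data": {"commands": [[[0.003, 0.001, -0.004], [0.013, 0.004, 0.012], 0.07], [[0.002, 0.001, -0.004], [0.013, 0.004, 0.014], 0.07], [[0.002, 0.001, -0.003], [0.012, 0.004, 0.014], 0.07], [[0.002, 0.001, -0.002], [0.012, 0.004, 0.014], 0.07], [[0, 0, 0], [0.006, 0.003, 0.006], 0.07], [[0, 0, 0], [0, 0, 0], 0.07]]}}

```text
clock: 12.12
ee_pos: [0.6711, 0.1038, 0.1422]
eef_rot: [2.344, 2.091, 0.014]
ft_force: [-1.0, -0.5, 0.4]
width: 0.07
```

```bash
python3 - <<'E'
from h import *
plan([.670,.0965,.085],1.445,4)
E
```

```text
t12.1 [0.6711 0.1038 0.1422] jawyaw 1.457 F [-1.  -0.5  0.4] w 0.0700 max 0.0143 0.014407890185265046 0.002972520305070279
[[[0.001,-0.002,0.003],[-0.0019,-0.0002,0.0143],0.0919],[[0.001,-0.002,0.003],[-0.0019,-0.0001,0.0143],0.0919],[[0.001,-0.002,0.003],[-0.0019,-0.0001,0.0143],0.0919],[[0.001,-0.002,0.003],[-0.0019,-0.0001,0.0143],0.0919]]
```

{"op": "arm_command", "data": {"commands": [[[0.003, -0.004, 0.006], [-0.006, 0, 0.01], 0.07], [[0.001, -0.002, 0.003], [-0.002, 0, 0.014], 0.07], [[0, 0, 0], [0, 0, 0.015], 0.07], [[0, 0, 0], [0, 0, 0.012], 0.07], [[0, 0, 0], [0, 0, 0.003], 0.07], [[0, 0, 0], [0, 0, 0], 0.07]]}}

```text
clock: 12.62
ee_pos: [0.6702, 0.09, 0.0849]
eef_rot: [2.356, 2.072, 0.0]
ft_force: [-1.0, 0.5, 0.9]
width: 0.0696
```

```bash
python3 - <<'E'
from h import *
plan([.670,.0965,.085],1.445,1)
E
```

```text
t12.6 [0.6702 0.09   0.0849] jawyaw 1.443 F [-1.   0.5  0.9] w 0.0696 max 0.0064 0.006481778332869529 0.002926289296424955
[[[0.003,0.002,-0.002],[0.0064,-0.001,-0.0001],0.0919]]
```

{"op": "arm_command", "data": {"commands": [[[0.003, 0, 0], [0.0065, -0.001, 0.001], 0.07], [[0, 0, 0], [0, 0, 0], 0.0], [[0, 0, 0], [0, 0, 0], 0.0], [[0, 0, 0], [0, 0, 0], 0.0], [[0, 0, 0], [0, 0, 0], 0.0], [[0, 0, 0], [0, 0, 0], 0.0]]}}

```text
clock: 13.12
ee_pos: [0.6707, 0.0978, 0.0851]
eef_rot: [2.358, 2.073, -0.0]
ft_force: [0.5, 0.2, -0.2]
width: 0.0445
```

```bash
python3 - <<'E'
from h import *
plan([.670,.0965,.19],None,4)
E
```

```text
t13.1 [0.6707 0.0978 0.0851] jawyaw 1.443 F [ 0.5  0.2 -0.2] w 0.0445 max 0.0262 0.02623900270884339 0.0
[[[0.0,0.0,0.0],[-0.0004,-0.0001,-0.0262],0.0919],[[0.0,0.0,0.0],[-0.0004,-0.0001,-0.0262],0.0919],[[0.0,0.0,0.0],[-0.0004,-0.0001,-0.0262],0.0919],[[0.0,0.0,0.0],[-0.0004,-0.0001,-0.0262],0.0919]]
```

{"op": "arm_command", "data": {"commands": [[[0, 0, 0], [0, 0, -0.02], 0.0], [[0, 0, 0], [0, 0, -0.03], 0.0], [[0, 0, 0], [0, 0, -0.035], 0.0], [[0, 0, 0], [0, 0, -0.025], 0.0]]}}

```text
clock: 13.45
ee_pos: [0.6669, 0.0968, 0.1919]
eef_rot: [-2.354, -2.072, 0.017]
ft_force: [1.3, -0.3, 1.1]
width: 0.0451
```

```bash
python3 - <<'E'
from h import *
plan([.427,-.16,.17],1.554,10)
E
```

```text
t13.4 [0.6669 0.0968 0.1919] jawyaw 1.444 F [ 1.3 -0.3  1.1] w 0.0451 max 0.0285 0.03521063900755835 0.011024497033077398
[[[-0.001,0.0,-0.011],[-0.0285,-0.0205,0.0026],0.0919],[[-0.001,0.0,-0.011],[-0.0283,-0.0208,0.0025],0.0919],[[-0.001,0.0,-0.011],[-0.028,-0.0211,0.0025],0.0919],[[-0.001,0.0,-0.011],[-0.0278,-0.0215,0.0024],0.0919],[[-0.001,0.0,-0.011],[-0.0276,-0.0218,0.0024],0.0919],[[-0.001,0.0,-0.011],[-0.0273,-0.0221,0.0024],0.0919],[[-0.001,0.0,-0.011],[-0.0271,-0.0224,0.0023],0.0919],[[-0.001,0.0,-0.011],[-0.0268,-0.0227,0.0023],0.0919],[[-0.001,0.0,-0.011],[-0.0266,-0.023,0.0023],0.0919],[[-0.001,0.0,-0.011],[-0.0263,-0.0233,0.0022],0.0919]]
```

{"op": "arm_command", "data": {"commands": [[[0, 0, -0.011], [-0.0285, -0.0205, 0], 0.0], [[0, 0, -0.011], [-0.0285, -0.021, 0], 0.0], [[0, 0, -0.011], [-0.028, -0.021, 0], 0.0], [[0, 0, -0.011], [-0.028, -0.0215, 0], 0.0], [[0, 0, -0.011], [-0.0275, -0.022, 0.002], 0.0], [[0, 0, -0.011], [-0.0275, -0.022, 0.002], 0.0], [[0, 0, -0.011], [-0.027, -0.0225, 0.002], 0.0], [[0, 0, -0.011], [-0.027, -0.0225, 0.002], 0.0], [[0, 0, -0.011], [-0.0265, -0.023, 0.002], 0.0], [[0, 0, -0.011], [-0.0265, -0.0235, 0.002], 0.0]]}}

```text
clock: 14.28
ee_pos: [0.4262, -0.1613, 0.1896]
eef_rot: [2.213, 2.218, 0.012]
ft_force: [0.3, -0.8, 0.0]
width: 0.0447
```

```bash
python3 - <<'E'
from h import *
c=shot("wrist","w5",(0,0,640,330),1.25); np.savez("w5.npz",**c)
c=shot("top","t5",(330,220,490,340),5)
plan([.427,-.16,.06],1.554,5)
E
```

```text
t14.4 [ 0.423  -0.1656  0.1886] jawyaw 1.562 F [-0.2 -0.6 -0.1] w 0.0449 max 0.0257 0.025757779147048496 0.0016473768339189648
[[[0.001,0.001,0.002],[0.0012,0.0006,0.0257],0.0919],[[0.001,0.001,0.002],[0.0012,0.0007,0.0257],0.0919],[[0.001,0.001,0.002],[0.0012,0.0007,0.0257],0.0919],[[0.001,0.001,0.002],[0.0012,0.0007,0.0257],0.0919],[[0.001,0.001,0.002],[0.0012,0.0008,0.0257],0.0919]]
```

View pics/t5.png

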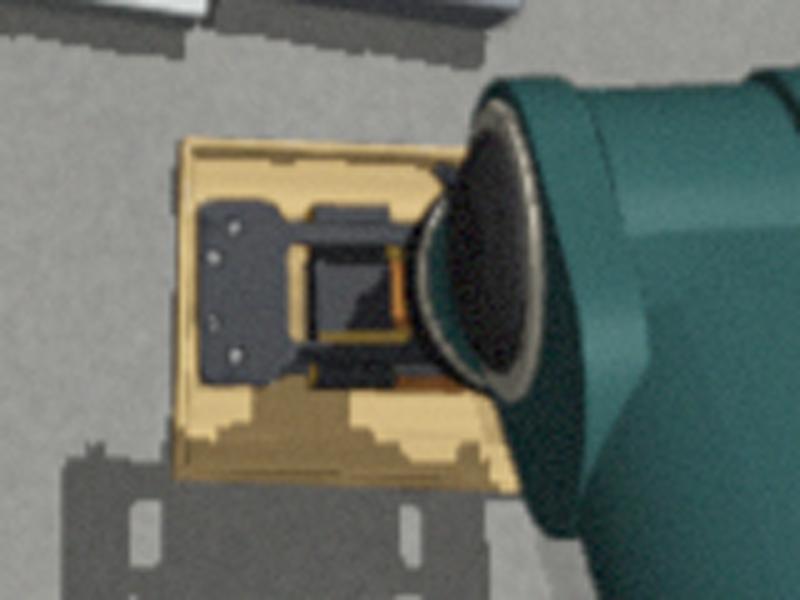

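View pics/w5.png

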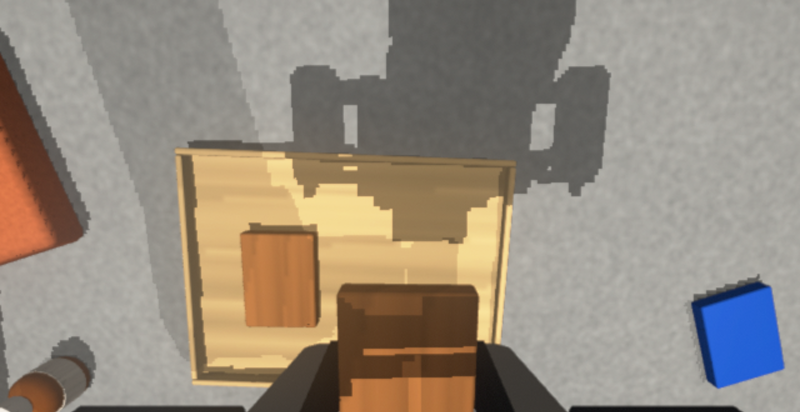

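{"op": "arm_command", "data": {"commands": [[[0.002, 0.001, 0.003], [0.004, 0.002, 0.025], 0.0], [[0.001, 0.001, 0.002], [0.001, 0, 0.03], 0.0], [[0, 0, 0], [0, 0, 0.03], 0.0], [[0, 0, 0], [0, 0, 0.03], 0.0], [[0, 0, 0], [0, 0, 0.015], 0.0], [[0, 0, 0], [0, 0, 0.0], 0.0]]}}

```text
clock: 14.88
ee_pos: [0.4301, -0.1648, 0.0577]
eef_rot: [2.235, 2.185, 0.006]
ft_force: [-0.3, 1.0, 0.3]
width: 0.0445
```

```bash
python3 - <<'E'
from h import *
plan([.427,-.16,.033],1.554,3)
E
```

```text
t14.9 [ 0.4301 -0.1648  0.0577] jawyaw 1.548 F [-0.3  1.   0.3] w 0.0445 max 0.0082 0.008439877057469358 0.004678482581933702
[[[0.005,0.003,-0.002],[0.0016,-0.0012,0.0082],0.0919],[[0.005,0.003,-0.002],[0.0016,-0.0011,0.0082],0.0919],[[0.005,0.003,-0.002],[0.0016,-0.0011,0.0082],0.0919]]
```

{"op": "arm_command", "data": {"commands": [[[0.007, 0.004, -0.003], [0.005, -0.002, 0.008], 0.0], [[0.004, 0.003, -0.002], [0.001, -0.001, 0.009], 0.0], [[0.002, 0, 0], [0, -0.001, 0.006], 0.0], [[0, 0, 0], [0, 0, 0.002], 0.0], [[0, 0, 0], [0, 0, 0], 0.0]]}}

```text
clock: 15.3
ee_pos: [0.4294, -0.157, 0.0332]
eef_rot: [2.234, 2.202, 0.003]
ft_force: [-1.0, 0.1, -0.6]
width: 0.045
```

```bash
python3 - <<'E'
from h import *
plan([.427,-.16,.032],1.554,1)
E
```

```text
t15.3 [ 0.4294 -0.157   0.0332] jawyaw 1.556 F [-1.   0.1 -0.6] w 0.0450 max 0.003 0.004045978402448476 0.004710415774965533
[[[0.005,0.002,0.002],[-0.003,-0.0024,0.0012],0.0919]]
```

{"op": "arm_command", "data": {"commands": [[[0.004, 0.001, 0], [0, -0.002, 0.0015], 0.0], [[0, 0, 0], [0, 0, 0], 0.056], [[0, 0, 0], [0, 0, 0], 0.056], [[0, 0, 0], [0, 0, 0], 0.056], [[0, 0, 0], [0, 0, -0.01], 0.056], [[0, 0, 0], [0, 0, -0.03], 0.056], [[0, 0, 0], [0, 0, -0.04], 0.056], [[0, 0, 0], [0, 0, -0.04], 0.07], [[0, 0, 0], [0, 0, -0.03], 0.07], [[0, 0, 0], [0, 0, 0], 0.07]]}}

```text
clock: 16.13
ee_pos: [0.4271, -0.1554, 0.1913]
eef_rot: [-2.233, -2.207, 0.001]
ft_force: [1.2, 0.1, 0.1]
width: 0.0698
```

```bash
python3 - <<'E'
from h import *
c=shot("wrist","w6",(0,0,640,330),1.25); np.savez("w6.npz",**c)
c=shot("top","t6"); np.savez("t6.npz",**c)
plan([.448,.235,.20],1.46,12)
E
```

```text
t16.2 [ 0.4247 -0.1556  0.1874] jawyaw 1.558 F [ 0.4  0.2 -1. ] w 0.0699 max 0.0326 0.03262404819183608 0.008183204217470798
[[[-0.001,-0.0,0.008],[0.0326,0.0015,-0.001],0.0919],[[-0.001,-0.0,0.008],[0.0326,0.0013,-0.001],0.0919],[[-0.001,-0.0,0.008],[0.0326,0.001,-0.001],0.0919],[[-0.001,-0.0,0.008],[0.0326,0.0007,-0.001],0.0919],[[-0.001,-0.0,0.008],[0.0326,0.0005,-0.001],0.0919],[[-0.001,-0.0,0.008],[0.0326,0.0002,-0.001],0.0919],[[-0.001,-0.0,0.008],[0.0326,-0.0001,-0.001],0.0919],[[-0.001,-0.0,0.008],[0.0326,-0.0003,-0.001],0.0919],[[-0.001,-0.0,0.008],[0.0326,-0.0006,-0.001],0.0919],[[-0.001,-0.0,0.008],[0.0326,-0.0009,-0.001],0.0919],[[-0.001,-0.0,0.008],[0.0326,-0.0011,-0.001],0.0919],[[-0.001,-0.0,0.008],[0.0326,-0.0014,-0.001],0.0919]]
```

View pics/t6.png

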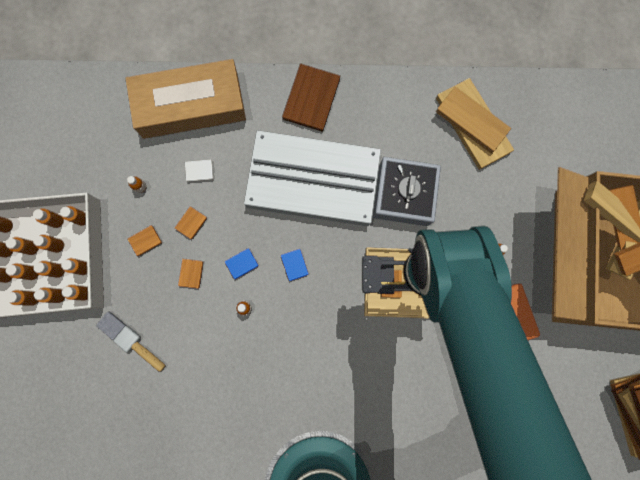

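View pics/w6.png

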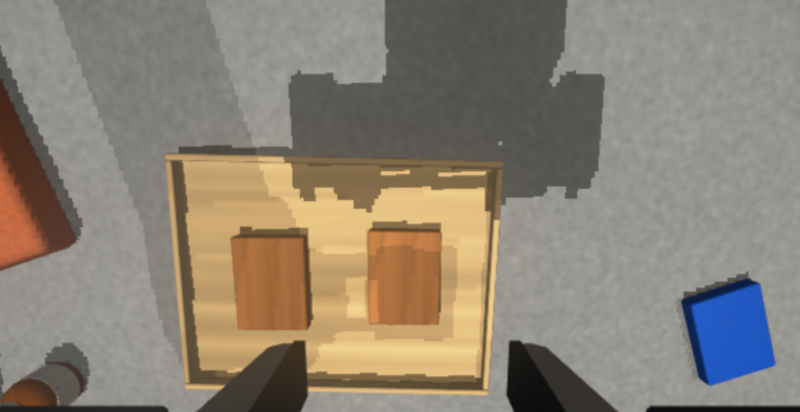

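{"op": "arm_command", "data": {"commands": [[[0, 0, 0.008], [0.033, 0.0015, 0], 0.07], [[0, 0, 0.008], [0.033, 0.0015, 0], 0.07], [[0, 0, 0.008], [0.033, 0.001, 0], 0.07], [[0, 0, 0.008], [0.033, 0.001, 0], 0.07], [[0, 0, 0.008], [0.033, 0.0005, 0], 0.07], [[0, 0, 0.008], [0.033, 0, 0], 0.07], [[0, 0, 0.008], [0.033, 0, 0], 0.07], [[0, 0, 0.008], [0.033, -0.0005, 0], 0.07], [[0, 0, 0.008], [0.033, -0.0005, 0], 0.07], [[0, 0, 0.008], [0.033, -0.001, 0], 0.07]]}}

```text
clock: 17.07
ee_pos: [0.4382, 0.1759, 0.1755]
eef_rot: [-2.332, -2.076, 0.036]
ft_force: [0.2, 0.2, 1.1]
width: 0.07
```

```bash
python3 - <<'E'
from h import *
plan([.49,.27,.20],1.46,4)
E
```

```text
t17.1 [0.4382 0.1759 0.1755] jawyaw 1.455 F [0.2 0.2 1.1] w 0.0700 max 0.0248 0.02752803077018089 0.007516956525976049
[[[-0.008,0.001,-0.001],[0.0248,0.0099,-0.0065],0.0919],[[-0.008,0.001,-0.001],[0.0248,0.01,-0.0064],0.0919],[[-0.008,0.001,-0.001],[0.0248,0.0101,-0.0063],0.0919],[[-0.008,0.001,-0.001],[0.0248,0.0102,-0.0062],0.0919]]
```

{"op": "arm_command", "data": {"commands": [[[-0.008, 0.001, 0], [0.025, 0.01, -0.008], 0.07], [[-0.008, 0.001, 0], [0.025, 0.01, -0.008], 0.07], [[-0.008, 0.001, 0], [0.025, 0.01, -0.007], 0.07], [[-0.008, 0, 0], [0.022, 0.01, -0.007], 0.07], [[0, 0, 0], [0, 0, 0], 0.07]]}}

```text
clock: 17.48
ee_pos: [0.4835, 0.2784, 0.1965]
eef_rot: [-2.329, -2.1, 0.019]
ft_force: [0.9, -0.2, 0.3]
width: 0.0702
```

```bash
python3 - <<'E'
from h import *
c=shot("wrist","w7",(0,0,640,400),1.25); np.savez("w7.npz",**c)
plan([.448,.281,.12],1.46,4)
E
```

```text
t17.5 [0.4822 0.2761 0.1953] jawyaw 1.467 F [-0.5  0.9  0.2] w 0.0701 max 0.0189 0.020710026638518807 0.0036864593111377284
[[[-0.004,0.002,0.002],[0.0005,-0.0084,0.0189],0.0919],[[-0.004,0.002,0.002],[0.0004,-0.0084,0.0189],0.0919],[[-0.004,0.002,0.002],[0.0004,-0.0085,0.0189],0.0919],[[-0.004,0.002,0.002],[0.0003,-0.0086,0.0189],0.0919]]
```

View pics/w7.png

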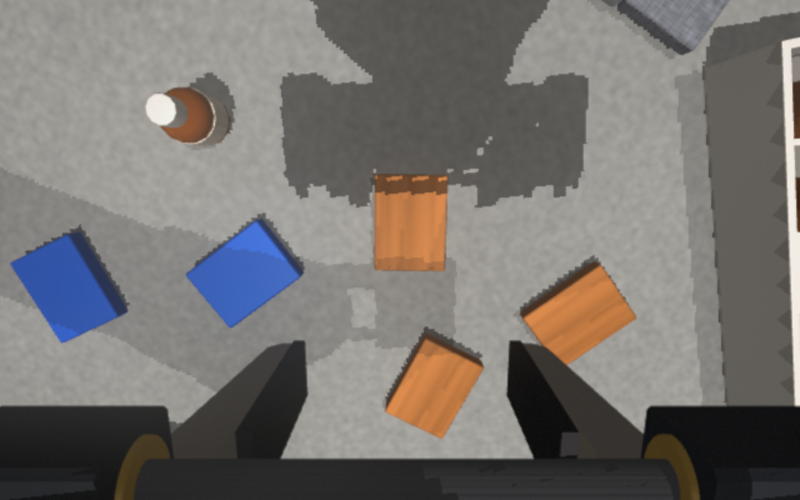

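```bash
python3 - <<'E'
from h import *
c=dict(np.load("w7.npz")); 
for q in [[(376,178),(446,178),(446,269),(375,269)],[(600,265),(636,317),(568,365),(522,316)],[(428,339),(482,368),(441,438),(387,406)]]:
    print(tilefit(c,np.array(q)/1.25,.014))
E
```

```text
(array([ 0.45132123,  0.28272426, -0.10548512]), np.float64(2.3936218185297946), array([0.04282821, 0.05655417, 0.04523169, 0.05660321]))
(array([ 0.52186929,  0.38689556, -1.00412863]), np.float64(4.316296507692186), array([0.04317232, 0.05332998, 0.046729  , 0.05840675]))
(array([ 0.56233411,  0.28735742, -0.61491146]), np.float64(3.2555220628320285), array([0.04144412, 0.05784649, 0.04403777, 0.05510012]))
```

{"op": "arm_command", "data": {"commands": [[[-0.004, 0.002, 0.002], [0.001, -0.009, 0.02], 0.07], [[-0.004, 0.002, 0.002], [0.001, -0.009, 0.025], 0.07], [[-0.004, 0.002, 0], [0.001, -0.009, 0.025], 0.07], [[-0.004, 0.001, 0], [0, -0.007, 0.025], 0.07], [[0, 0, 0], [0, 0, 0.02], 0.07], [[0, 0, 0], [0, 0, 0], 0.07]]}}

```text
clock: 18.03
ee_pos: [0.4407, 0.2737, 0.0693]
eef_rot: [2.338, 2.096, -0.023]
ft_force: [0.4, -0.9, -0.5]
width: 0.0699
```

```bash
python3 - <<'E'
from h import *
plan([.4495,.2815,.0275],1.463,4)
E
```

```text
t18.0 [0.4407 0.2737 0.0693] jawyaw 1.462 F [ 0.4 -0.9 -0.5] w 0.0699 max 0.0104 0.010853657256987097 0.0029826678799925936
[[[-0.002,0.003,-0.0],[0.0023,0.0021,0.0104],0.0919],[[-0.002,0.003,-0.0],[0.0023,0.0021,0.0104],0.0919],[[-0.002,0.003,-0.0],[0.0022,0.002,0.0104],0.0919],[[-0.002,0.003,-0.0],[0.0022,0.002,0.0104],0.0919]]
```

{"op": "arm_command", "data": {"commands": [[[-0.004, 0.005, 0], [0.006, 0.005, 0.008], 0.07], [[-0.002, 0.003, 0], [0.003, 0.003, 0.01], 0.07], [[-0.002, 0.002, 0], [0, 0, 0.012], 0.07], [[0, 0.002, 0], [0, 0, 0.009], 0.07], [[0, 0, 0], [0, 0, 0], 0.07]]}}

```text
clock: 18.45
ee_pos: [0.4505, 0.2794, 0.0266]
eef_rot: [-2.342, -2.093, 0.002]
ft_force: [0.1, -0.9, -0.0]
width: 0.0699
```

```bash
python3 - <<'E'
from h import *
plan([.4495,.2815,.0275],1.463,1)
E
```

```text
t18.4 [0.4505 0.2794 0.0266] jawyaw 1.459 F [ 0.1 -0.9 -0. ] w 0.0699 max 0.002 0.002471926481742563 0.004446863527132537
[[[-0.001,0.001,-0.004],[0.002,-0.0012,-0.0009],0.0919]]
```

{"op": "arm_command", "data": {"commands": [[[0, 0, -0.004], [0.002, -0.001, 0], 0.07], [[0, 0, 0], [0, 0, 0], 0.0], [[0, 0, 0], [0, 0, 0], 0.0], [[0, 0, 0], [0, 0, 0], 0.0], [[0, 0, 0], [0, 0, 0], 0.0], [[0, 0, 0], [0, 0, 0], 0.0], [[0, 0, 0], [0, 0, -0.02], 0.0], [[0, 0, 0], [0, 0, -0.03], 0.0], [[0, 0, 0], [0, 0, -0.035], 0.0], [[0, 0, 0], [0, 0, -0.035], 0.0]]}}

```text
clock: 19.28
ee_pos: [0.4466, 0.2797, 0.1457]
eef_rot: [-2.334, -2.098, 0.02]
ft_force: [0.5, 0.2, -0.5]
width: 0.045
```

```bash
python3 - <<'E'
from h import *
c=dict(np.load("t6.npz")); cv2.imwrite("pics/t6z.png",view(c["pixels"],(240,125,390,230),5.3))
E
```

```text
(no output)
```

View pics/t6z.png

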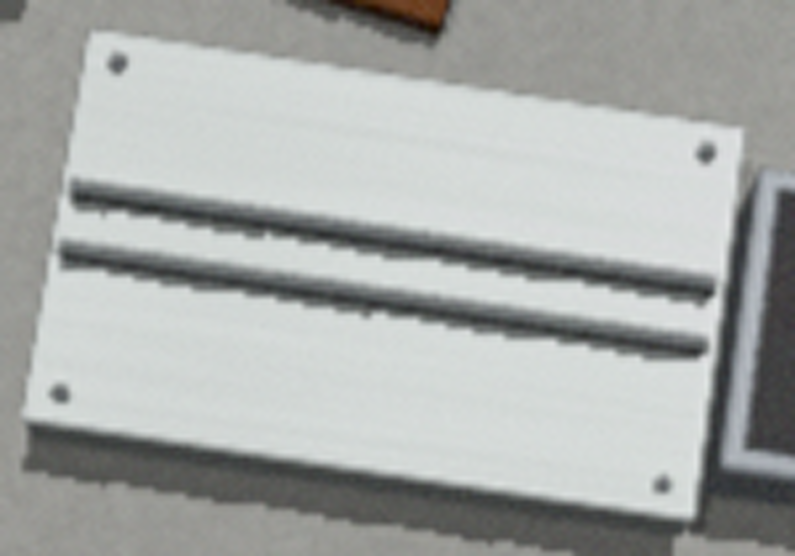

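```bash
python3 - <<'E'
from h import *
c=dict(np.load("t6.npz")); A=lambda l:np.array(l)/5.3+[240,125]-.4
x,r=fit(c,[[.013,.2,.057],[.013,-.07,.057],[-.013,-.07,.057],[-.013,.2,.057],[.085,.205,.045],[.085,-.075,.045],[-.085,-.075,.045],[-.085,.205,.045]],A([(74,185),(714,281),(708,343),(62,247),(92,32),(742,129),(694,518),(27,420)]),[.65,-.05,-.14]); print(x,r.round(1).tolist())
o=x[:2]; yv=np.array([-np.sin(x[2]),np.cos(x[2])])
for y in (-.02,.065,.15): print(o+y*yv)
c=dict(np.load("w4.npz"))
plan([.6624,.0152,.2],x[2]+np.pi/2,8,0.0)
E
```

```text
[ 0.65152039 -0.04915833 -0.14157667] [[-0.8, 0.2], [0.9, 0.2], [0.6, -0.1], [-0.5, -0.1], [-0.7, -0.6], [1.1, -0.4], [0.6, 0.5], [-1.1, 0.2]]
[ 0.6486983  -0.06895822]
[0.66069216 0.01519133]
[0.67268602 0.09934089]
t19.3 [0.4466 0.2797 0.1457] jawyaw 1.464 F [ 0.5  0.2 -0.5] w 0.0450 max 0.0312 0.04321059894649853 0.0043959219128433865
[[[-0.001,0.001,0.004],[-0.0301,0.0303,-0.0069],0.0],[[-0.001,0.001,0.004],[-0.0299,0.0304,-0.0069],0.0],[[-0.001,0.001,0.004],[-0.0298,0.0305,-0.0069],0.0],[[-0.001,0.001,0.004],[-0.0296,0.0307,-0.0069],0.0],[[-0.001,0.001,0.004],[-0.0295,0.0308,-0.0068],0.0],[[-0.001,0.001,0.004],[-0.0294,0.031,-0.0068],0.0],[[-0.001,0.001,0.004],[-0.0292,0.0311,-0.0068],0.0],[[-0.001,0.001,0.004],[-0.0291,0.0312,-0.0068],0.0]]
```

```bash
python3 - <<'E'
from h import *
plan([.6492,-.069,.17],1.427,12,0.0)
E
```

```text
t19.3 [0.4466 0.2797 0.1457] jawyaw 1.464 F [ 0.5  0.2 -0.5] w 0.0450 max 0.0271 0.03367040105838989 0.00311558326897061
[[[-0.001,0.001,0.003],[-0.0271,0.0199,-0.002],0.0],[[-0.001,0.001,0.003],[-0.0271,0.0199,-0.002],0.0],[[-0.001,0.001,0.003],[-0.027,0.02,-0.002],0.0],[[-0.001,0.001,0.003],[-0.0269,0.0201,-0.002],0.0],[[-0.001,0.001,0.003],[-0.0269,0.0202,-0.002],0.0],[[-0.001,0.001,0.003],[-0.0268,0.0203,-0.002],0.0],[[-0.001,0.001,0.003],[-0.0267,0.0204,-0.002],0.0],[[-0.001,0.001,0.003],[-0.0267,0.0205,-0.002],0.0],[[-0.001,0.001,0.003],[-0.0266,0.0205,-0.002],0.0],[[-0.001,0.001,0.003],[-0.0265,0.0206,-0.002],0.0],[[-0.001,0.001,0.003],[-0.0265,0.0207,-0.002],0.0],[[-0.001,0.001,0.003],[-0.0264,0.0208,-0.002],0.0]]
```

{"op": "arm_command", "data": {"commands": [[[0, 0, 0.003], [-0.027, 0.02, -0.008], 0.0], [[0, 0, 0.003], [-0.027, 0.02, -0.008], 0.0], [[0, 0, 0.003], [-0.027, 0.02, -0.006], 0.0], [[0, 0, 0.003], [-0.027, 0.02, -0.004], 0.0], [[0, 0, 0.003], [-0.027, 0.02, -0.002], 0.0], [[0, 0, 0.003], [-0.027, 0.02, -0.002], 0.0], [[0, 0, 0.003], [-0.027, 0.0205, -0.002], 0.0], [[0, 0, 0.003], [-0.0265, 0.0205, -0.002], 0.0], [[0, 0, 0.003], [-0.0265, 0.0205, -0.002], 0.0], [[0, 0, 0.003], [-0.0265, 0.0205, 0], 0.0]]}}

```text
clock: 20.12
ee_pos: [0.6236, -0.0115, 0.197]
eef_rot: [2.347, 2.082, 0.01]
ft_force: [0.3, 0.1, -0.3]
width: 0.045
```

```bash
python3 - <<'E'
from h import *
plan([.6492,-.069,.14],1.427,6,0.0)
E
```

```text
t20.1 [ 0.6236 -0.0115  0.197 ] jawyaw 1.451 F [ 0.3  0.1 -0.3] w 0.0450 max 0.0095 0.0141508082758466 0.0040480787827490775
[[[0.001,-0.0,0.004],[-0.009,0.0053,0.0095],0.0],[[0.001,-0.0,0.004],[-0.009,0.0054,0.0095],0.0],[[0.001,-0.0,0.004],[-0.009,0.0054,0.0095],0.0],[[0.001,-0.0,0.004],[-0.0089,0.0054,0.0095],0.0],[[0.001,-0.0,0.004],[-0.0089,0.0055,0.0095],0.0],[[0.001,-0.0,0.004],[-0.0089,0.0055,0.0095],0.0]]
```

{"op": "arm_command", "data": {"commands": [[[0, 0, 0.004], [-0.009, 0.0055, 0.01], 0.0], [[0, 0, 0.004], [-0.009, 0.0055, 0.01], 0.0], [[0, 0, 0.004], [-0.009, 0.0055, 0.01], 0.0], [[0, 0, 0.004], [-0.009, 0.0055, 0.01], 0.0], [[0, 0, 0.004], [-0.009, 0.0055, 0.01], 0.0], [[0, 0, 0.004], [-0.009, 0.0055, 0.008], 0.0], [[0, 0, 0], [0, 0, 0], 0.0], [[0, 0, 0], [0, 0, 0], 0.0]]}}

```text
clock: 20.78
ee_pos: [0.6521, -0.0798, 0.1321]
eef_rot: [2.381, 2.043, 0.006]
ft_force: [0.3, 1.0, -0.0]
width: 0.0447
```

```bash
python3 - <<'E'
from h import *
plan([.6492,-.069,.088],1.427,4,0.0)
E
```

```text
t20.8 [ 0.6521 -0.0798  0.1321] jawyaw 1.418 F [ 0.3  1.  -0. ] w 0.0447 max 0.011 0.011379439276324056 0.002220827513733997
[[[0.001,-0.0,-0.002],[0.0025,-0.0012,0.011],0.0],[[0.001,-0.0,-0.002],[0.0026,-0.0012,0.011],0.0],[[0.001,-0.0,-0.002],[0.0026,-0.0011,0.011],0.0],[[0.001,-0.0,-0.002],[0.0026,-0.0011,0.011],0.0]]
```

{"op": "arm_command", "data": {"commands": [[[0.003, 0, -0.005], [0.008, -0.003, 0.008], 0.0], [[0.002, 0, -0.003], [0.002, -0.001, 0.01], 0.0], [[0, 0, 0], [0, 0, 0.01], 0.0], [[0, 0, 0], [0, 0, 0.008], 0.0], [[0, 0, 0], [0, 0, 0], 0.0], [[0, 0, 0], [0, 0, 0], 0.0]]}}

```text
clock: 21.28
ee_pos: [0.6489, -0.0633, 0.0932]
eef_rot: [-2.368, -2.063, -0.003]
ft_force: [-0.7, 0.2, 0.4]
width: 0.0447
```

```bash
python3 - <<'E'
from h import *
plan([.6492,-.069,.0845],1.427,2,0.0)
E
```

```text
t21.3 [ 0.6489 -0.0633  0.0932] jawyaw 1.433 F [-0.7  0.2  0.4] w 0.0447 max 0.0044 0.005210240979680383 0.0031869366832361526
[[[0.0,-0.001,0.003],[-0.0028,0.0005,0.0043],0.0],[[0.0,-0.001,0.003],[-0.0028,0.0005,0.0044],0.0]]
```

{"op": "arm_command", "data": {"commands": [[[0, -0.001, 0.005], [-0.004, 0.0005, 0.003], 0.0], [[0, 0, 0], [0, 0, 0.003], 0.0], [[0, 0, 0], [0, 0, 0.001], 0.0], [[0, 0, 0], [0, 0, 0], 0.0]]}}

```text
clock: 21.62
ee_pos: [0.6494, -0.0679, 0.0861]
eef_rot: [2.374, 2.057, 0.003]
ft_force: [-0.2, 0.1, -0.3]
width: 0.0447
```

```bash
python3 - <<'E'
from h import *
c=shot("wrist","w8",(0,0,640,400),1.25)
plan([.6492,-.069,.0845],1.427,1,0.0)
E
```

```text
t21.7 [ 0.6494 -0.0678  0.0862] jawyaw 1.428 F [-0.3  0.2 -0.7] w 0.0445 max 0.0017 0.0020975956787429397 0.0015181313631396395
[[[0.002,-0.001,0.001],[-0.0012,0.0,0.0017],0.0]]
```

View pics/w8.png

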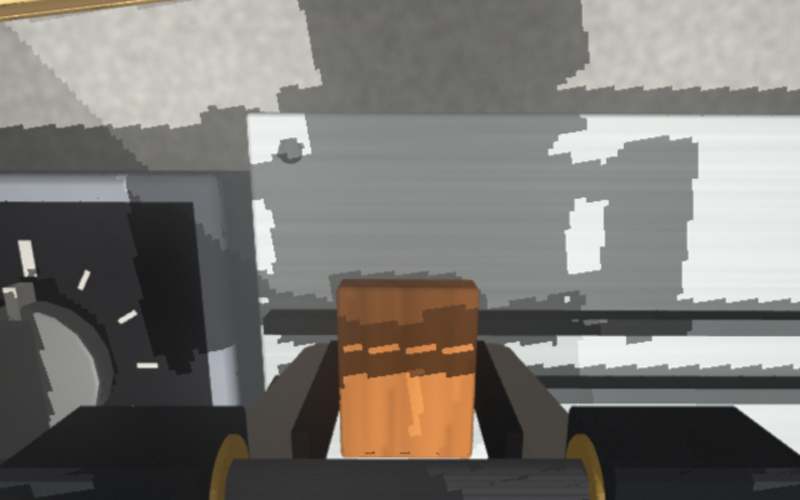

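```bash
python3 - <<'E'
from h import *
c=shot("wrist","w9",(200,200,440,380),3.3); np.savez("w9.npz",**c)
E
```

```text
(no output)
```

View pics/w9.png

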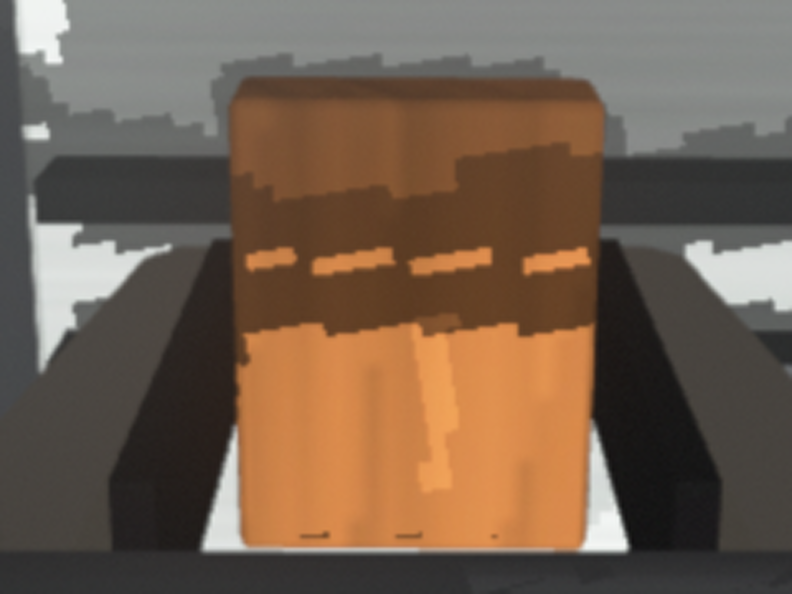

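```bash
python3 - <<'E'
from h import *
c=dict(np.load("w9.npz")); A=lambda l:np.array(l)/3.3+[200,200]-.35
u=np.array([np.cos(.144),-np.sin(.144)])
for z in (.073,):
    b=back(c,A([(416,100),(416,547)]),z)[:,:2]@u; print("tile",b,b.mean(),b[1]-b[0])
b=back(c,A([(135,188),(135,222),(690,188),(690,222)]),.057); print(b[:,:2]@u)
print("expected bars centre", np.array([.6612,.0152])@u, "R tgt",np.array([.6492,-.069])@u, "tcp",np.array([.6494,-.0678])@u)
E
```

```text
tile [0.62240837 0.68128304] 0.6518457038060519 0.058874665286160366
[0.63813694 0.64284194 0.63811233 0.64281899]
expected bars centre 0.6521752728646086 R tgt 0.6523824141374145 tcp 0.6524081406960515
```

{"op": "arm_command", "data": {"commands": [[[0, 0, 0], [-0.001, 0.001, 0.0015], 0.0], [[0, 0, 0], [0, 0, 0.0005], 0.0], [[0, 0, 0], [0, 0, 0], 0.056], [[0, 0, 0], [0, 0, 0], 0.056], [[0, 0, 0], [0, 0, 0], 0.056], [[0, 0, 0], [0, 0, -0.01], 0.056], [[0, 0, 0], [0, 0, -0.03], 0.056], [[0, 0, 0], [0, 0, -0.04], 0.056], [[0, 0, 0], [0, 0, -0.04], 0.07], [[0, 0, 0], [0, 0, 0], 0.07]]}}

```text
clock: 22.55
ee_pos: [0.6492, -0.0681, 0.2096]
eef_rot: [-2.37, -2.057, -0.0]
ft_force: [0.9, 0.1, 0.5]
width: 0.0671
```

```bash
python3 - <<'E'
from h import *
c=shot("wrist","w10",(0,0,640,400),1.25); np.savez("w10.npz",**c)
c=shot("top","t10"); np.savez("t10.npz",**c)
plan([.5615,.286,.20],-.6+np.pi/2,12)
E
```

```text
t22.6 [ 0.6464 -0.0691  0.2036] jawyaw 1.429 F [-0.1  0.7  0.1] w 0.0699 max 0.0283 0.030425714492322804 0.03818365866680829
[[[-0.001,0.0,0.038],[0.0283,-0.0112,0.0004],0.0919],[[-0.001,0.0,0.038],[0.0278,-0.0123,0.0004],0.0919],[[-0.001,0.0,0.038],[0.0274,-0.0133,0.0004],0.0919],[[-0.001,0.0,0.038],[0.0268,-0.0143,0.0004],0.0919],[[-0.001,0.0,0.038],[0.0263,-0.0154,0.0004],0.0919],[[-0.001,0.0,0.038],[0.0257,-0.0163,0.0004],0.0919],[[-0.001,0.0,0.038],[0.025,-0.0173,0.0004],0.0919],[[-0.001,0.0,0.038],[0.0243,-0.0183,0.0004],0.0919],[[-0.001,0.0,0.038],[0.0236,-0.0192,0.0004],0.0919],[[-0.001,0.0,0.038],[0.0229,-0.0201,0.0003],0.0919],[[-0.001,0.0,0.038],[0.0221,-0.0209,0.0003],0.0919],[[-0.001,0.0,0.038],[0.0213,-0.0218,0.0003],0.0919]]
```

View pics/w10.png

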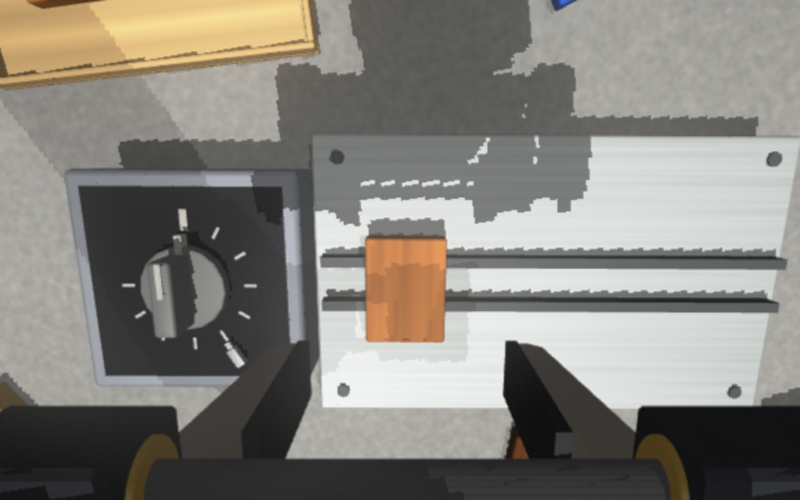

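View pics/t10.png

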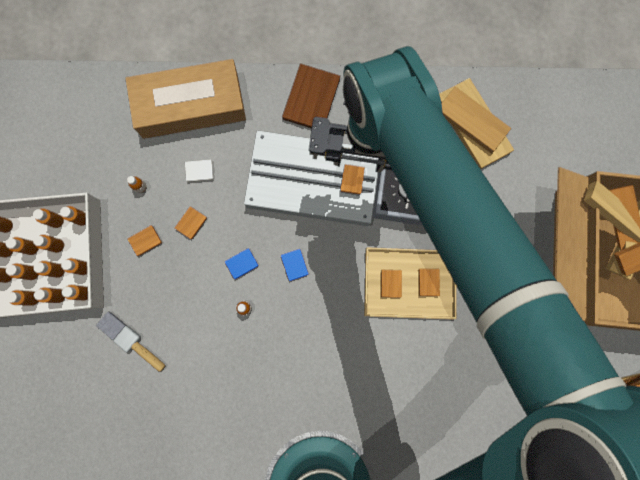

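{"op": "arm_command", "data": {"commands": [[[0, 0, 0.038], [0.0285, -0.011, 0], 0.07], [[0, 0, 0.038], [0.028, -0.0125, 0], 0.07], [[0, 0, 0.038], [0.0275, -0.0135, 0], 0.07], [[0, 0, 0.038], [0.027, -0.0145, 0], 0.07], [[0, 0, 0.038], [0.0265, -0.0155, 0], 0.07], [[0, 0, 0.038], [0.0255, -0.0165, 0], 0.07], [[0, 0, 0.038], [0.025, -0.0175, 0], 0.07], [[0, 0, 0.038], [0.0245, -0.018, 0], 0.07], [[0, 0, 0.038], [0.0235, -0.019, 0], 0.07], [[0, 0, 0.038], [0.023, -0.02, 0], 0.07]]}}

```text
clock: 23.48
ee_pos: [0.5719, 0.2248, 0.1899]
eef_rot: [-2.741, -1.518, 0.048]
ft_force: [0.8, -0.9, 0.7]
width: 0.0699
```

```bash
python3 - <<'E'
from h import *
plan([.5615,.286,.14],.966,5)
E
```

```text
t23.5 [0.5719 0.2248 0.1899] jawyaw 1.012 F [ 0.8 -0.9  0.7] w 0.0699 max 0.01 0.015929454172840016 0.009077042435791315
[[[-0.004,0.005,0.009],[0.0095,-0.008,0.0099],0.0919],[[-0.004,0.005,0.009],[0.0094,-0.0082,0.01],0.0919],[[-0.004,0.005,0.009],[0.0093,-0.0083,0.01],0.0919],[[-0.004,0.005,0.009],[0.0091,-0.0084,0.01],0.0919],[[-0.004,0.005,0.009],[0.009,-0.0085,0.01],0.0919]]
```

{"op": "arm_command", "data": {"commands": [[[-0.004, 0.005, 0.009], [0.0095, -0.008, 0.01], 0.07], [[-0.004, 0.005, 0.009], [0.0095, -0.008, 0.01], 0.07], [[-0.004, 0.005, 0.009], [0.009, -0.0085, 0.01], 0.07], [[-0.004, 0.004, 0.006], [0.009, -0.0085, 0.01], 0.07], [[-0.003, 0.003, 0.003], [0.007, -0.0085, 0.01], 0.07], [[0, 0, 0], [0, 0, 0], 0.07], [[0, 0, 0], [0, 0, 0], 0.07]]}}

```text
clock: 24.07
ee_pos: [0.5491, 0.2942, 0.1295]
eef_rot: [-2.761, -1.486, 0.025]
ft_force: [1.1, 0.2, 0.3]
width: 0.0699
```

```bash
python3 - <<'E'
from h import *
c=shot("wrist","w11",(0,0,640,400),1.25); np.savez("w11.npz",**c)
plan([.5615,.286,.06],.966,5)
E
```

```text
t24.1 [0.5488 0.2941 0.1294] jawyaw 0.987 F [-0.2 -0.1 -0.3] w 0.0701 max 0.0139 0.014195788538907999 0.004284455732446843
[[[-0.003,0.002,0.004],[0.0002,0.0032,0.0138],0.0919],[[-0.003,0.002,0.004],[0.0002,0.0032,0.0138],0.0919],[[-0.003,0.002,0.004],[0.0002,0.0031,0.0138],0.0919],[[-0.003,0.002,0.004],[0.0002,0.0031,0.0139],0.0919],[[-0.003,0.002,0.004],[0.0001,0.003,0.0139],0.0919]]
```

View pics/w11.png

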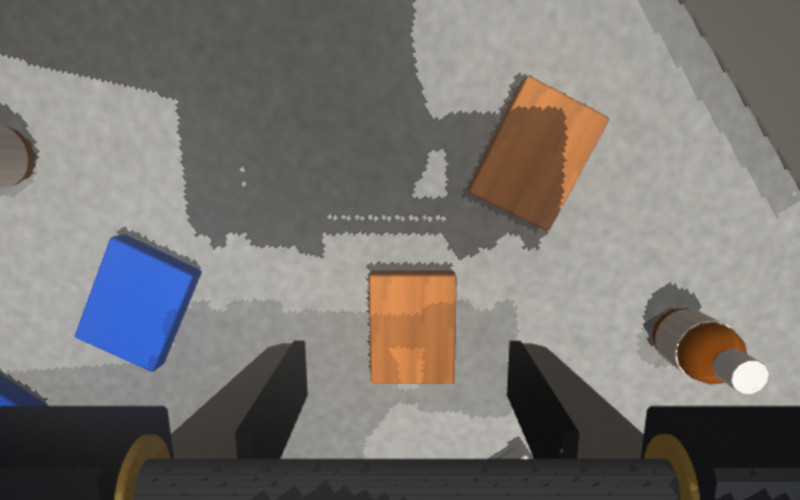

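```bash
python3 - <<'E'
from h import *
c=dict(np.load("w11.npz")); 
for q in [[(371,275),(455,273),(455,383),(371,383)],[(528,78),(608,119),(547,229),(471,192)]]:
    print(tilefit(c,np.array(q)/1.25,.014))
E
```

```text
(array([ 0.56319695,  0.28740636, -0.5758389 ]), np.float64(2.0406179189991462), array([0.04269667, 0.05980668, 0.04490674, 0.05888828]))
(array([ 0.52318513,  0.38561544, -1.03062076]), np.float64(3.0782928544887227), array([0.04277845, 0.05786285, 0.04224057, 0.05780263]))
```

{"op": "arm_command", "data": {"commands": [[[-0.004, 0.003, 0.003], [0, 0.009, 0.015], 0.07], [[-0.003, 0.002, 0.002], [0, 0.005, 0.02], 0.07], [[-0.003, 0.002, 0.002], [0, 0.002, 0.025], 0.07], [[-0.002, 0.002, 0], [0, 0, 0.02], 0.07], [[0, 0, 0], [0, 0, 0.01], 0.07], [[0, 0, 0], [0, 0, 0], 0.07]]}}

```text
clock: 24.62
ee_pos: [0.5691, 0.2761, 0.0342]
eef_rot: [2.774, 1.463, 0.004]
ft_force: [0.6, -0.9, -0.6]
width: 0.07
```

```bash
python3 - <<'E'
from h import *
plan([.5625,.2865,.0275],.98,1)
E
```

```text
t24.6 [0.5691 0.2761 0.0342] jawyaw 0.971 F [ 0.6 -0.9 -0.6] w 0.0700 max 0.0113 0.013987151003970332 0.009385857988983089
[[[0.006,0.001,-0.009],[0.0048,-0.0113,0.0067],0.0919]]
```

{"op": "arm_command", "data": {"commands": [[[0.004, 0, -0.007], [0.0045, -0.011, 0], 0.07], [[0, 0, 0], [0, 0, 0], 0.07], [[0, 0, 0], [0, 0, 0], 0.07]]}}

```text
clock: 24.87
ee_pos: [0.5636, 0.2853, 0.0347]
eef_rot: [2.773, 1.471, 0.002]
ft_force: [0.8, 0.1, 0.1]
width: 0.0699
```

```bash
python3 - <<'E'
from h import *
plan([.5625,.2865,.0275],.98,1)
E
```

```text
t24.9 [0.5636 0.2853 0.0347] jawyaw 0.975 F [0.8 0.1 0.1] w 0.0699 max 0.0072 0.007367983777975124 0.004798051712546322
[[[0.003,0.0,-0.005],[0.0004,-0.0016,0.0072],0.0919]]
```

{"op": "arm_command", "data": {"commands": [[[0.003, 0, -0.005], [0, -0.0015, 0.004], 0.07], [[0, 0, 0], [0, 0, 0.004], 0.07], [[0, 0, 0], [0, 0, 0], 0.07], [[0, 0, 0], [0, 0, 0], 0.0], [[0, 0, 0], [0, 0, 0], 0.0], [[0, 0, 0], [0, 0, 0], 0.0], [[0, 0, 0], [0, 0, 0], 0.0], [[0, 0, 0], [0, 0, 0], 0.0]]}}

```text
clock: 25.53
ee_pos: [0.564, 0.2882, 0.0299]
eef_rot: [-2.77, -1.481, -0.009]
ft_force: [0.7, 0.3, -0.4]
width: 0.0446
```

```bash
python3 - <<'E'
from h import *
plan([.5625,.2865,.17],None,4,0.0)
E
```

```text
t25.5 [0.564  0.2882 0.0299] jawyaw 0.982 F [ 0.7  0.3 -0.4] w 0.0446 max 0.035 0.03503159962872381 0.0
[[[0.0,0.0,0.0],[-0.0004,0.0,-0.035],0.0],[[0.0,0.0,0.0],[-0.0004,0.0,-0.035],0.0],[[0.0,0.0,0.0],[-0.0004,0.0,-0.035],0.0],[[0.0,0.0,0.0],[-0.0004,0.0,-0.035],0.0]]
```

{"op": "arm_command", "data": {"commands": [[[0, 0, 0], [0, 0, -0.02], 0.0], [[0, 0, 0], [0, 0, -0.035], 0.0], [[0, 0, 0], [0, 0, -0.04], 0.0], [[0, 0, 0], [0, 0, -0.04], 0.0], [[0, 0, 0], [0, 0, -0.02], 0.0]]}}

```text
clock: 25.95
ee_pos: [0.5593, 0.2854, 0.183]
eef_rot: [-2.768, -1.482, 0.016]
ft_force: [0.4, 1.6, 0.4]
width: 0.0448
```

```bash
python3 - <<'E'
from h import *
plan([.661,.0152,.18],1.427,10,0.0)
E
```

```text
t25.9 [0.5593 0.2854 0.183 ] jawyaw 0.983 F [0.4 1.6 0.4] w 0.0448 max 0.0246 0.028868051290829717 0.044373673920416155
[[[-0.001,0.001,-0.044],[-0.0168,0.0234,0.0003],0.0],[[-0.001,0.001,-0.044],[-0.0179,0.0227,0.0003],0.0],[[-0.001,0.001,-0.044],[-0.0189,0.0219,0.0003],0.0],[[-0.001,0.001,-0.044],[-0.0198,0.021,0.0003],0.0],[[-0.001,0.001,-0.044],[-0.0207,0.0201,0.0003],0.0],[[-0.001,0.001,-0.044],[-0.0216,0.0192,0.0003],0.0],[[-0.001,0.001,-0.044],[-0.0224,0.0182,0.0003],0.0],[[-0.001,0.001,-0.044],[-0.0232,0.0172,0.0003],0.0],[[-0.001,0.001,-0.044],[-0.0239,0.0161,0.0003],0.0],[[-0.001,0.001,-0.044],[-0.0246,0.015,0.0003],0.0]]
```

{"op": "arm_command", "data": {"commands": [[[0, 0, -0.044], [-0.017, 0.0235, 0], 0.0], [[0, 0, -0.044], [-0.018, 0.0225, 0], 0.0], [[0, 0, -0.044], [-0.019, 0.022, 0], 0.0], [[0, 0, -0.044], [-0.02, 0.021, 0], 0.0], [[0, 0, -0.044], [-0.0205, 0.02, 0], 0.0], [[0, 0, -0.044], [-0.0215, 0.019, 0], 0.0], [[0, 0, -0.044], [-0.0225, 0.018, 0], 0.0], [[0, 0, -0.044], [-0.023, 0.017, 0], 0.0], [[0, 0, -0.044], [-0.024, 0.016, 0], 0.0], [[0, 0, 0], [0, 0, 0], 0.0]]}}

```text
clock: 26.78
ee_pos: [0.6581, 0.0368, 0.1923]
eef_rot: [2.394, 2.03, 0.007]
ft_force: [-0.6, -0.8, -1.0]
width: 0.0445
```

```bash
python3 - <<'E'
from h import *
plan([.661,.0152,.13],1.427,4,0.0)
E
```

```text
t26.8 [0.6581 0.0368 0.1923] jawyaw 1.407 F [-0.6 -0.8 -1. ] w 0.0445 max 0.0156 0.016492696770825793 0.005112359368743429
[[[0.001,-0.0,-0.005],[-0.0052,0.0015,0.0156],0.0],[[0.001,-0.0,-0.005],[-0.0052,0.0015,0.0156],0.0],[[0.001,-0.0,-0.005],[-0.0052,0.0015,0.0156],0.0],[[0.001,-0.0,-0.005],[-0.0052,0.0015,0.0156],0.0]]
```

{"op": "arm_command", "data": {"commands": [[[0, 0, -0.005], [-0.005, 0.0015, 0.015], 0.0], [[0, 0, -0.005], [-0.005, 0.0015, 0.015], 0.0], [[0, 0, -0.005], [-0.004, 0.001, 0.015], 0.0], [[0, 0, -0.003], [-0.002, 0, 0.013], 0.0], [[0, 0, 0], [0, 0, 0], 0.0], [[0, 0, 0], [0, 0, 0], 0.0]]}}

```text
clock: 27.28
ee_pos: [0.6575, 0.0191, 0.1253]
eef_rot: [-2.376, -2.054, -0.002]
ft_force: [1.0, 0.3, -0.1]
width: 0.0451
```

```bash
python3 - <<'E'
from h import *
plan([.661,.0152,.092],1.427,4,0.0)
E
```

```text
t27.3 [0.6575 0.0191 0.1253] jawyaw 1.426 F [ 1.   0.3 -0.1] w 0.0451 max 0.0083 0.008434351498062619 0.00038232426206642105
[[[0.0,-0.0,-0.0],[-0.0009,0.001,0.0083],0.0],[[0.0,-0.0,-0.0],[-0.0009,0.001,0.0083],0.0],[[0.0,-0.0,-0.0],[-0.0009,0.001,0.0083],0.0],[[0.0,-0.0,-0.0],[-0.0009,0.001,0.0083],0.0]]
```

{"op": "arm_command", "data": {"commands": [[[0, 0, 0], [-0.003, 0.003, 0.007], 0.0], [[0, 0, 0], [0, 0, 0.009], 0.0], [[0, 0, 0], [0, 0, 0.009], 0.0], [[0, 0, 0], [0, 0, 0.006], 0.0], [[0, 0, 0], [0, 0, 0], 0.0], [[0, 0, 0], [0, 0, 0], 0.0]]}}

```text
clock: 27.78
ee_pos: [0.6603, 0.0191, 0.0915]
eef_rot: [-2.371, -2.059, -0.004]
ft_force: [-0.2, -0.2, -0.1]
width: 0.0445
```

```bash
python3 - <<'E'
from h import *
plan([.661,.0152,.0875],1.427,2,0.0)
c=shot("wrist","w12",(200,200,440,380),3.3); np.savez("w12.npz",**c)
E
```

```text
t27.8 [0.6603 0.0191 0.0915] jawyaw 1.430 F [-0.2 -0.2 -0.1] w 0.0445 max 0.002 0.00281547089726032 0.001541722105482268
[[[0.0,-0.001,0.002],[-0.0019,0.0006,0.002],0.0],[[0.0,-0.001,0.002],[-0.0019,0.0006,0.002],0.0]]
```

View pics/w12.png

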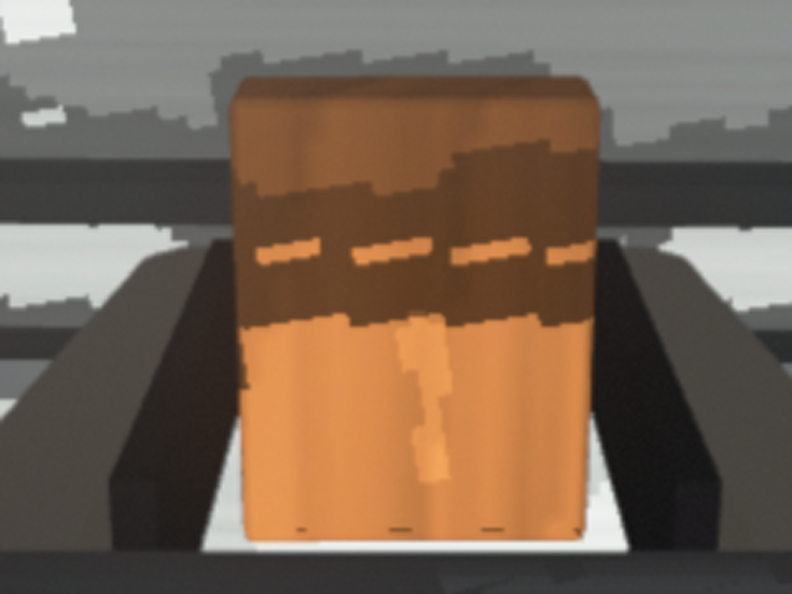

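```bash
python3 - <<'E'
from h import *
c=dict(np.load("w12.npz")); A=lambda l:np.array(l)/3.3+[200,200]-.35
u=np.array([np.cos(.144),-np.sin(.144)])
b=back(c,A([(416,99),(416,540)]),.0755)[:,:2]@u; print("tile",b,b.mean(),b[1]-b[0])
b=back(c,A([(135,191),(135,224),(690,191),(690,226)]),.057); print(b[:,:2]@u, np.mean(b[:,:2]@u)+.013)
E
```

```text
tile [0.6212234  0.68020889] 0.6507161443143803 0.05898549611601267
[0.6385022  0.64320877 0.63834079 0.64333952] 0.6538478195456198
```

{"op": "arm_command", "data": {"commands": [[[0, 0, 0.003], [-0.003, 0.003, 0.002], 0.0], [[0, 0, 0], [0, 0, 0.002], 0.0], [[0, 0, 0], [0, 0, 0], 0.0], [[0, 0, 0], [0, 0, 0], 0.0]]}}

```text
clock: 28.17
ee_pos: [0.664, 0.0153, 0.0885]
eef_rot: [2.376, 2.055, 0.007]
ft_force: [-0.4, -0.4, 0.1]
width: 0.0447
```

```bash
python3 - <<'E'
from h import *
plan([.663,.0152,.0875],1.427,1,0.0)
E
```

```text
t28.2 [0.664  0.0153 0.0885] jawyaw 1.426 F [-0.4 -0.4  0.1] w 0.0447 max 0.001 0.001414110584230383 0.0032022052325287207
[[[0.003,-0.003,-0.001],[-0.0002,-0.001,0.001],0.0]]
```

{"op": "arm_command", "data": {"commands": [[[0.002, -0.002, 0], [0, -0.0005, 0.001], 0.0], [[0, 0, 0], [0, 0, 0.0005], 0.0], [[0, 0, 0], [0, 0, 0], 0.056], [[0, 0, 0], [0, 0, 0], 0.056], [[0, 0, 0], [0, 0, 0], 0.056], [[0, 0, 0], [0, 0, -0.01], 0.056], [[0, 0, 0], [0, 0, -0.03], 0.056], [[0, 0, 0], [0, 0, -0.04], 0.056], [[0, 0, 0], [0, 0, -0.04], 0.07], [[0, 0, 0], [0, 0, 0], 0.07]]}}

```text
clock: 29.0
ee_pos: [0.6621, 0.0161, 0.2122]
eef_rot: [-2.371, -2.055, 0.002]
ft_force: [1.4, 0.3, 0.5]
width: 0.0673
```

```bash
python3 - <<'E'
from h import *
c=shot("wrist","w13",(0,0,640,400),1.25); np.savez("w13.npz",**c)
c=shot("top","t13",(100,120,420,330),2.4); np.savez("t13.npz",**c)
plan([.5225,.3855,.18],-1.02+np.pi/2,10)
E
```

```text
t29.1 [0.6595 0.0148 0.2061] jawyaw 1.428 F [-0.6 -0.8  0.5] w 0.0702 max 0.0379 0.03960643886191891 0.08770310362871162
[[[-0.001,0.001,0.088],[0.0347,-0.0188,0.0028],0.0919],[[-0.001,0.001,0.088],[0.033,-0.0218,0.0028],0.0919],[[-0.001,0.001,0.088],[0.0309,-0.0246,0.0028],0.0919],[[-0.001,0.001,0.088],[0.0287,-0.0272,0.0028],0.0919],[[-0.001,0.001,0.088],[0.0262,-0.0296,0.0028],0.0919],[[-0.001,0.001,0.088],[0.0235,-0.0318,0.0027],0.0919],[[-0.001,0.001,0.088],[0.0206,-0.0337,0.0027],0.0919],[[-0.001,0.001,0.088],[0.0175,-0.0354,0.0027],0.0919],[[-0.001,0.001,0.088],[0.0144,-0.0368,0.0027],0.0919],[[-0.001,0.001,0.088],[0.0111,-0.0379,0.0026],0.0919]]
```

View pics/w13.png

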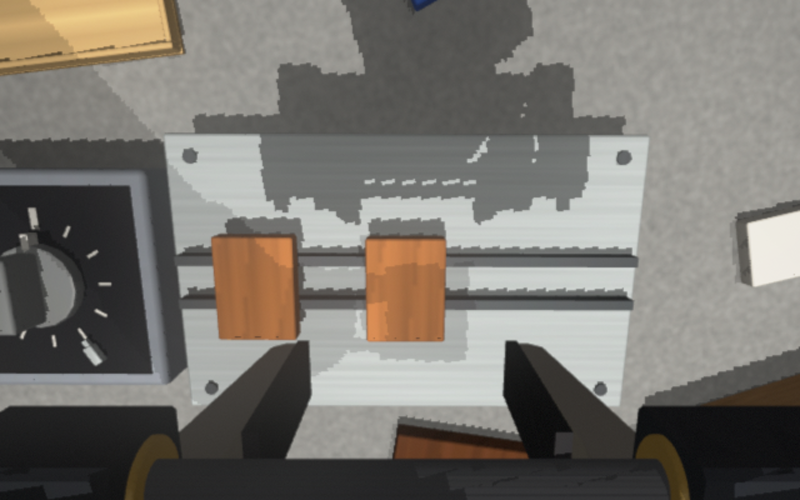

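View pics/t13.png

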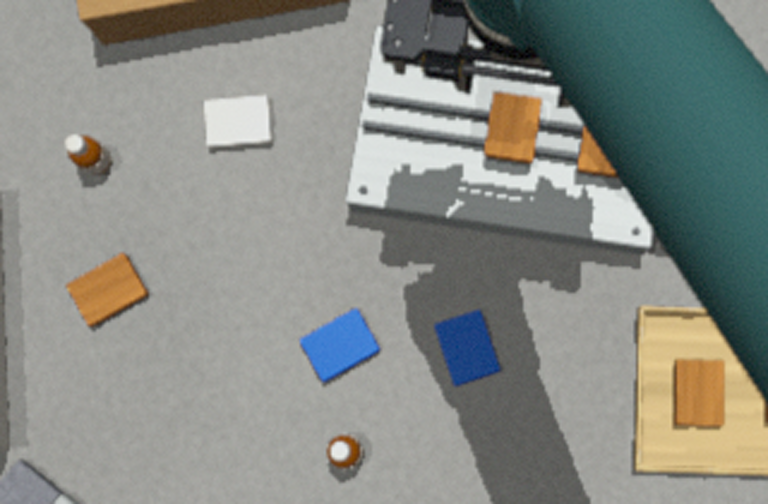

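{"op": "arm_command", "data": {"commands": [[[0, 0, 0.088], [0.0345, -0.019, 0], 0.07], [[0, 0, 0.088], [0.033, -0.022, 0], 0.07], [[0, 0, 0.088], [0.031, -0.0245, 0], 0.07], [[0, 0, 0.088], [0.0285, -0.027, 0], 0.07], [[0, 0, 0.088], [0.026, -0.0295, 0], 0.07], [[0, 0, 0.088], [0.0235, -0.032, 0], 0.07], [[0, 0, 0.088], [0.0205, -0.0335, 0], 0.07], [[0, 0, 0.088], [0.0175, -0.0355, 0], 0.07], [[0, 0, 0.08], [0.0145, -0.037, 0], 0.07], [[0, 0, 0], [0, 0, 0], 0.07]]}}

```text
clock: 29.93
ee_pos: [0.5339, 0.3536, 0.1924]
eef_rot: [-3.005, -0.913, 0.051]
ft_force: [-1.9, 0.4, 1.2]
width: 0.07
```

```bash
python3 - <<'E'
from h import *
plan([.5225,.3855,.13],-1.02+np.pi/2,5)
E
```

```text
t29.9 [0.5339 0.3536 0.1924] jawyaw 0.590 F [-1.9  0.4  1.2] w 0.0700 max 0.0125 0.014188348592776255 0.00785816624936885
[[[-0.002,0.006,0.008],[0.002,-0.0064,0.0125],0.0919],[[-0.002,0.006,0.008],[0.0019,-0.0065,0.0125],0.0919],[[-0.002,0.006,0.008],[0.0018,-0.0065,0.0125],0.0919],[[-0.002,0.006,0.008],[0.0017,-0.0065,0.0125],0.0919],[[-0.002,0.006,0.008],[0.0015,-0.0066,0.0125],0.0919]]
```

{"op": "arm_command", "data": {"commands": [[[-0.002, 0.006, 0.007], [0.002, -0.0065, 0.012], 0.07], [[-0.002, 0.006, 0.007], [0.002, -0.0065, 0.012], 0.07], [[-0.002, 0.005, 0.007], [0.002, -0.006, 0.012], 0.07], [[-0.001, 0.004, 0.004], [0.001, -0.004, 0.012], 0.07], [[0, 0, 0], [0, 0, 0.008], 0.07], [[0, 0, 0], [0, 0, 0], 0.07], [[0, 0, 0], [0, 0, 0], 0.07]]}}

```text
clock: 30.52
ee_pos: [0.5188, 0.378, 0.1258]
eef_rot: [3.007, 0.891, -0.034]
ft_force: [-0.7, 0.6, 0.0]
width: 0.07
```

```bash
python3 - <<'E'
from h import *
c=shot("wrist","w14",(0,0,640,400),1.25); np.savez("w14.npz",**c)
plan([.5225,.3855,.04],-1.02+np.pi/2,5)
E
```

```text
t30.6 [0.519  0.3776 0.1259] jawyaw 0.576 F [ 0.5 -0.9 -0.3] w 0.0700 max 0.0172 0.017256769300248064 0.004995104819276583
[[[-0.0,0.004,0.005],[0.0018,-0.0009,0.0171],0.0919],[[-0.0,0.004,0.005],[0.0017,-0.0009,0.0171],0.0919],[[-0.0,0.004,0.005],[0.0017,-0.0009,0.0172],0.0919],[[-0.0,0.004,0.005],[0.0016,-0.0009,0.0172],0.0919],[[-0.0,0.004,0.005],[0.0015,-0.001,0.0172],0.0919]]
```

View pics/w14.png

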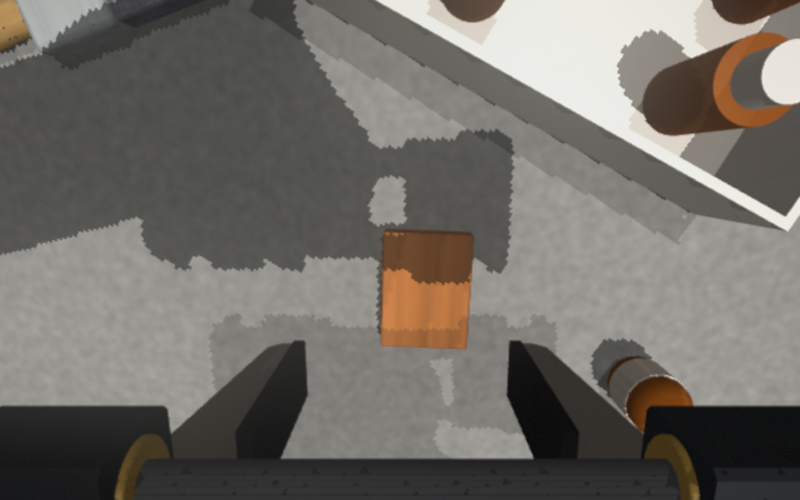

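```bash
python3 - <<'E'
from h import *
c=dict(np.load("w14.npz")); 
print(tilefit(c,np.array([(385,233),(473,235),(467,349),(380,346)])/1.25,.014))
b=back(c,np.array([(630,372)])/1.25,.0); print(b)
E
```

```text
(array([ 0.52317813,  0.38605417, -1.02756304]), np.float64(1.6537484245585006), array([0.04320993, 0.05919497, 0.0451406 , 0.05884985]))
[[0.64339921 0.40724091 0.        ]]
```

{"op": "arm_command", "data": {"commands": [[[0, 0.006, 0.014], [0.007, -0.004, 0.015], 0.07], [[0, 0.004, 0.01], [0.002, 0, 0.02], 0.07], [[0, 0.003, 0.004], [0, 0, 0.025], 0.07], [[0, 0.002, 0], [0, 0, 0.02], 0.07], [[0, 0, 0], [0, 0, 0.007], 0.07], [[0, 0, 0], [0, 0, 0], 0.07], [[0, 0, 0], [0, 0, 0], 0.07]]}}

```text
clock: 31.15
ee_pos: [0.5313, 0.3837, 0.0416]
eef_rot: [-3.028, -0.836, -0.005]
ft_force: [0.2, -0.3, 0.4]
width: 0.0699
```

```bash
python3 - <<'E'
from h import *
plan([.523,.386,.0275],.545,1)
E
```

```text
t31.1 [0.5313 0.3837 0.0416] jawyaw 0.539 F [ 0.2 -0.3  0.4] w 0.0699 max 0.014 0.016469709078303866 0.006325837245974612
[[[0.0,-0.004,-0.006],[-0.0059,-0.0063,0.014],0.0919]]
```

{"op": "arm_command", "data": {"commands": [[[0, -0.003, -0.004], [-0.006, -0.0065, 0.005], 0.07], [[0, 0, 0], [0, 0, 0.005], 0.07], [[0, 0, 0], [0, 0, 0.003], 0.07], [[0, 0, 0], [0, 0, 0], 0.07]]}}

```text
clock: 31.48
ee_pos: [0.5242, 0.3878, 0.0319]
eef_rot: [-3.025, -0.841, -0.01]
ft_force: [0.6, 0.1, 1.1]
width: 0.0701
```

```bash
python3 - <<'E'
from h import *
plan([.523,.386,.0275],.545,1)
E
```

```text
t31.5 [0.5242 0.3878 0.0319] jawyaw 0.542 F [0.6 0.1 1.1] w 0.0701 max 0.0044 0.004893908608604831 0.006597826417505317
[[[-0.001,-0.007,-0.003],[-0.002,0.0009,0.0044],0.0919]]
```

{"op": "arm_command", "data": {"commands": [[[0, -0.005, 0], [-0.002, 0.001, 0.0035], 0.07], [[0, 0, 0], [0, 0, 0.001], 0.07], [[0, 0, 0], [0, 0, 0], 0.07], [[0, 0, 0], [0, 0, 0], 0.0], [[0, 0, 0], [0, 0, 0], 0.0], [[0, 0, 0], [0, 0, 0], 0.0], [[0, 0, 0], [0, 0, 0], 0.0], [[0, 0, 0], [0, 0, 0], 0.0]]}}

```text
clock: 32.15
ee_pos: [0.5237, 0.3863, 0.0282]
eef_rot: [-3.026, -0.841, -0.005]
ft_force: [0.2, 0.4, -0.8]
width: 0.045
```

{"op": "arm_command", "data": {"commands": [[[0, 0, 0], [0, 0, -0.02], 0.0], [[0, 0, 0], [0, 0, -0.035], 0.0], [[0, 0, 0], [0, 0, -0.04], 0.0], [[0, 0, 0], [0, 0, -0.04], 0.0], [[0, 0, 0], [0, 0, -0.02], 0.0]]}}

```text
clock: 32.57
ee_pos: [0.5198, 0.3831, 0.1811]
eef_rot: [3.023, 0.842, -0.019]
ft_force: [0.6, 1.3, -0.3]
width: 0.0448
```

```bash
python3 - <<'E'
from h import *
plan([.6735,.0993,.18],1.427,11,0.0)
E
```

```text
t32.6 [0.5198 0.3831 0.1811] jawyaw 0.543 F [ 0.6  1.3 -0.3] w 0.0448 max 0.0293 0.029338964428160134 0.08032723837902801
[[[-0.0,0.001,-0.08],[-0.0014,0.0293,0.0001],0.0],[[-0.0,0.001,-0.08],[-0.0037,0.0291,0.0001],0.0],[[-0.0,0.001,-0.08],[-0.006,0.0287,0.0001],0.0],[[-0.0,0.001,-0.08],[-0.0083,0.0281,0.0002],0.0],[[-0.0,0.001,-0.08],[-0.0106,0.0274,0.0002],0.0],[[-0.0,0.001,-0.08],[-0.0127,0.0264,0.0002],0.0],[[-0.0,0.001,-0.08],[-0.0148,0.0253,0.0002],0.0],[[-0.0,0.001,-0.08],[-0.0168,0.0241,0.0001],0.0],[[-0.0,0.001,-0.08],[-0.0187,0.0226,0.0001],0.0],[[-0.0,0.001,-0.08],[-0.0204,0.0211,0.0001],0.0],[[-0.0,0.001,-0.08],[-0.022,0.0194,0.0001],0.0]]
```

Bottom is 28 mm below TCP; placing height TCP ≈ 0.085.

{"op": "arm_command", "data": {"commands": [[[0, 0, -0.08], [-0.0015, 0.029, 0], 0.0], [[0, 0, -0.08], [-0.0035, 0.029, 0], 0.0], [[0, 0, -0.08], [-0.006, 0.0285, 0], 0.0], [[0, 0, -0.08], [-0.0085, 0.028, 0], 0.0], [[0, 0, -0.08], [-0.0105, 0.0275, 0], 0.0], [[0, 0, -0.08], [-0.0125, 0.0265, 0], 0.0], [[0, 0, -0.08], [-0.015, 0.0255, 0], 0.0], [[0, 0, -0.08], [-0.017, 0.024, 0], 0.0], [[0, 0, -0.08], [-0.0185, 0.0225, 0], 0.0], [[0, 0, -0.08], [-0.0205, 0.021, 0], 0.0]]}}

```text
clock: 33.4
ee_pos: [0.6676, 0.1305, 0.1922]
eef_rot: [-2.403, -2.021, -0.008]
ft_force: [-0.4, 0.4, 0.1]
width: 0.0449
```

```bash
python3 - <<'E'
from h import *
plan([.6735,.0993,.14],1.427,5,0.0)
E
```

```text
t33.4 [0.6676 0.1305 0.1922] jawyaw 1.399 F [-0.4  0.4  0.1] w 0.0449 max 0.0104 0.012215951490541792 0.005646446253131069
[[[0.0,-0.001,-0.006],[-0.006,0.0022,0.0104],0.0],[[0.0,-0.001,-0.006],[-0.006,0.0022,0.0104],0.0],[[0.0,-0.001,-0.006],[-0.006,0.0022,0.0104],0.0],[[0.0,-0.001,-0.006],[-0.006,0.0021,0.0104],0.0],[[0.0,-0.001,-0.006],[-0.006,0.0021,0.0104],0.0]]
```

{"op": "arm_command", "data": {"commands": [[[0, 0, -0.006], [-0.006, 0.002, 0.01], 0.0], [[0, 0, -0.006], [-0.006, 0.002, 0.01], 0.0], [[0, 0, -0.006], [-0.005, 0.002, 0.01], 0.0], [[0, 0, -0.004], [-0.003, 0.001, 0.01], 0.0], [[0, 0, 0], [0, 0, 0.009], 0.0], [[0, 0, 0], [0, 0, 0], 0.0], [[0, 0, 0], [0, 0, 0], 0.0]]}}

```text
clock: 33.98
ee_pos: [0.6723, 0.1027, 0.1362]
eef_rot: [-2.387, -2.04, -0.003]
ft_force: [0.3, 0.5, 0.0]
width: 0.0447
```

```bash
python3 - <<'E'
from h import *
plan([.6735,.0993,.092],1.427,4,0.0)
E
```

```text
t34.0 [0.6723 0.1027 0.1362] jawyaw 1.414 F [0.3 0.5 0. ] w 0.0447 max 0.0111 0.011093038876142542 0.003163818133484176
[[[0.0,-0.001,-0.003],[-0.0008,0.0004,0.0111],0.0],[[0.0,-0.001,-0.003],[-0.0008,0.0004,0.0111],0.0],[[0.0,-0.001,-0.003],[-0.0008,0.0004,0.0111],0.0],[[0.0,-0.001,-0.003],[-0.0008,0.0004,0.0111],0.0]]
```

{"op": "arm_command", "data": {"commands": [[[0, 0, -0.008], [-0.003, 0.002, 0.01], 0.0], [[0, 0, -0.005], [0, 0, 0.012], 0.0], [[0, 0, 0], [0, 0, 0.012], 0.0], [[0, 0, 0], [0, 0, 0.007], 0.0], [[0, 0, 0], [0, 0, 0], 0.0], [[0, 0, 0], [0, 0, 0], 0.0]]}}

```text
clock: 34.48
ee_pos: [0.6729, 0.1038, 0.0913]
eef_rot: [-2.366, -2.063, -0.005]
ft_force: [-0.2, 0.1, -0.1]
width: 0.0446
```

```bash
python3 - <<'E'
from h import *
plan([.6735,.0993,.0855],1.427,2,0.0)
c=shot("wrist","w15",(200,200,440,380),3.3); np.savez("w15.npz",**c)
E
```

```text
t34.5 [0.6729 0.1038 0.0913] jawyaw 1.434 F [-0.2  0.1 -0.1] w 0.0446 max 0.0029 0.003679119116454998 0.0036472466414923742
[[[0.0,-0.002,0.004],[-0.0022,0.0006,0.0029],0.0],[[0.0,-0.002,0.004],[-0.0022,0.0006,0.0029],0.0]]
```

View pics/w15.png

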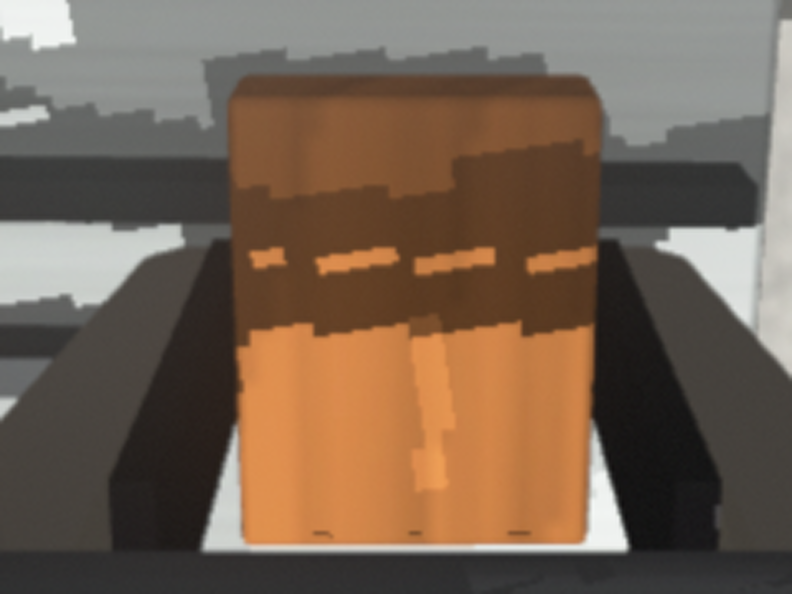

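{"op": "arm_command", "data": {"commands": [[[0, -0.002, 0.007], [-0.004, 0.0025, 0.003], 0.0], [[0, 0, 0], [0, 0, 0.002], 0.0], [[0, 0, 0], [0, 0, 0], 0.0], [[0, 0, 0], [0, 0, 0], 0.0]]}}

```text
clock: 34.87
ee_pos: [0.676, 0.0989, 0.0871]
eef_rot: [2.376, 2.054, 0.005]
ft_force: [-0.8, 0.2, 0.2]
width: 0.0448
```

```bash
python3 - <<'E'
from h import *
plan([.675,.0993,.0855],1.427,1,0.0)
E
```

```text
t34.9 [0.676  0.0989 0.0871] jawyaw 1.426 F [-0.8  0.2  0.2] w 0.0448 max 0.0016 0.0019646348870520046 0.0022595617164594974
[[[0.002,-0.002,-0.001],[0.0003,-0.0011,0.0016],0.0]]
```

{"op": "arm_command", "data": {"commands": [[[0.002, -0.002, 0], [0, -0.001, 0.0015], 0.0], [[0, 0, 0], [0, 0, 0.0005], 0.0], [[0, 0, 0], [0, 0, 0], 0.056], [[0, 0, 0], [0, 0, 0], 0.056], [[0, 0, 0], [0, 0, 0], 0.056], [[0, 0, 0], [0, 0, -0.01], 0.056], [[0, 0, 0], [0, 0, -0.03], 0.056], [[0, 0, 0], [0, 0, -0.04], 0.056], [[0, 0, 0], [0, 0, -0.04], 0.056], [[0, 0, 0], [0, 0, 0], 0.045]]}}

```text
clock: 35.7
ee_pos: [0.6738, 0.0997, 0.2105]
eef_rot: [-2.373, -2.054, 0.004]
ft_force: [1.0, 0.6, 0.6]
width: 0.0513
```

```bash
python3 - <<'E'
from h import *
c=shot("wrist","w16",(0,0,640,400),1.25); np.savez("w16.npz",**c)
plan([.6317,-.1925,.22],1.423,10,.045)
E
```

```text
t35.8 [0.6725 0.099  0.2073] jawyaw 1.427 F [ 0.4 -0.  -0.3] w 0.0475 max 0.0294 0.029458607513250714 0.0007307573754853056
[[[-0.001,0.0,0.0],[-0.0294,0.0001,-0.0012],0.045],[[-0.001,0.0,0.0],[-0.0294,0.0001,-0.0012],0.045],[[-0.001,0.0,0.0],[-0.0294,0.0001,-0.0012],0.045],[[-0.001,0.0,0.0],[-0.0294,0.0002,-0.0012],0.045],[[-0.001,0.0,0.0],[-0.0294,0.0002,-0.0012],0.045],[[-0.001,0.0,0.0],[-0.0294,0.0002,-0.0013],0.045],[[-0.001,0.0,0.0],[-0.0294,0.0002,-0.0013],0.045],[[-0.001,0.0,0.0],[-0.0294,0.0002,-0.0013],0.045],[[-0.001,0.0,0.0],[-0.0294,0.0002,-0.0013],0.045],[[-0.001,0.0,0.0],[-0.0294,0.0002,-0.0013],0.045]]
```

View pics/w16.png

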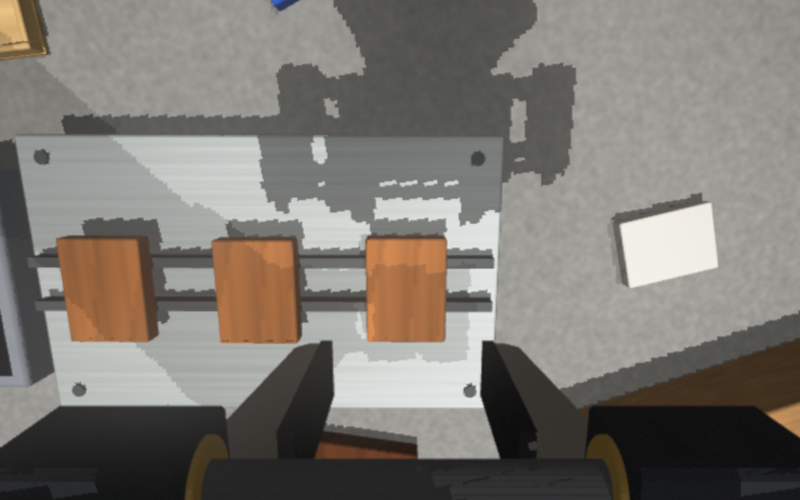

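{"op": "arm_command", "data": {"commands": [[[0, 0, 0], [-0.0295, 0, -0.0015], 0.045], [[0, 0, 0], [-0.0295, 0, -0.0015], 0.045], [[0, 0, 0], [-0.0295, 0, -0.0015], 0.045], [[0, 0, 0], [-0.0295, 0, -0.0015], 0.045], [[0, 0, 0], [-0.0295, 0, -0.0015], 0.045], [[0, 0, 0], [-0.0295, 0, -0.0015], 0.045], [[0, 0, 0], [-0.0295, 0, -0.0015], 0.045], [[0, 0, 0], [-0.0295, 0, -0.0015], 0.045], [[0, 0, 0], [-0.025, 0, 0], 0.045], [[0, 0, 0], [0, 0, 0], 0.045]]}}

```text
clock: 36.58
ee_pos: [0.6305, -0.1681, 0.2161]
eef_rot: [-2.36, -2.06, 0.016]
ft_force: [0.4, -1.2, -0.9]
width: 0.0453
```

```bash
python3 - <<'E'
from h import *
c=shot("wrist","w17",(200,100,460,300),3); np.savez("w17.npz",**c)
plan([.6317,-.1925,.13],1.423,5,.045)
E
```

```text
t36.6 [ 0.6307 -0.1653  0.2161] jawyaw 1.437 F [ 0.3 -0.4 -0.5] w 0.0449 max 0.0172 0.018061728933171563 0.002881299538753569
[[[-0.003,-0.0,0.003],[-0.0054,0.0012,0.0172],0.045],[[-0.003,-0.0,0.003],[-0.0054,0.0011,0.0172],0.045],[[-0.003,-0.0,0.003],[-0.0053,0.0011,0.0172],0.045],[[-0.003,-0.0,0.003],[-0.0053,0.0011,0.0172],0.045],[[-0.003,-0.0,0.003],[-0.0053,0.001,0.0172],0.045]]
```

View pics/w17.png

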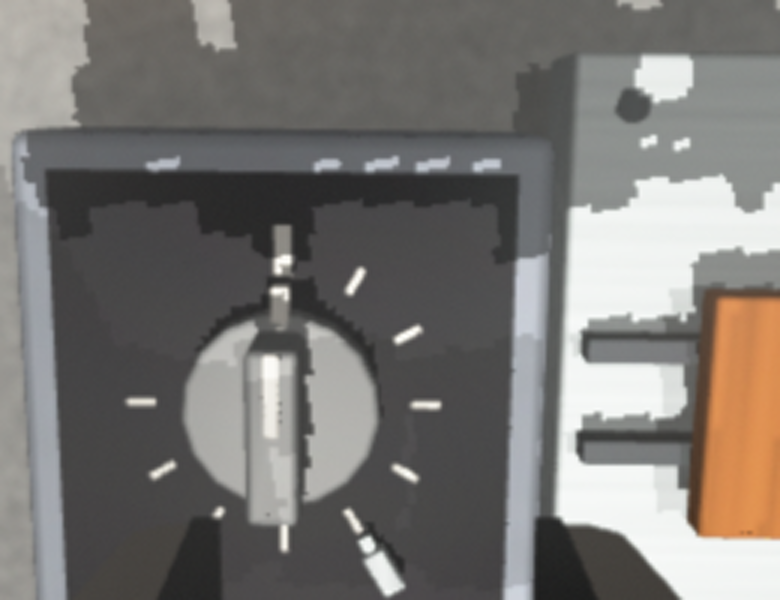

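```bash
python3 - <<'E'
from h import *
c=dict(np.load("w2.npz")); A=lambda l:np.array(l)/5+[250,140]-.4
ang=np.arange(10)*.5236
uv=A([(385,157),(495,208),(570,291),(595,399),(559,502),(479,575),(371,600),(267,569),(189,493),(161,387)])
b=back(c,uv,.0605)[:,:2]
def f(p):
    ph=np.pi-ang+p[3]; r=np.where(ang==0,p[4],p[2]); return (b-np.c_[p[0]+r*np.cos(ph),p[1]+r*np.sin(ph)]).ravel()
s=least_squares(f,[.63,-.19,.033,-.14,.04]); x=s.x; print(x.round(4),(s.fun*1000).round(1))
for nm,q,z in [("tip",(490,598),.067),("neck",(500,615),.067),("mid",(524,653),.067),("end",(538,682),.067),("end2",(538,682),.064),("ptr",(382,222),.066),("ptr2",(382,222),.069)]:
    d=back(c,A([q]),z)[0][:2]-x[:2]; print(nm,np.hypot(*d).round(4),((np.pi+x[3]-np.arctan2(d[1],d[0]))%(2*np.pi)).round(3))
plan([.6317,-.1925,.13],1.423,5,.045)
E
```

```text
[ 0.6317 -0.1923  0.035  -0.1469  0.0378] [ 0.   0.   0.   0.2  0.  -0.1  0.   0.1 -0.1 -0.1 -0.1  0.1  0.  -0.1
 -0.1  0.1  0.1 -0.1  0.1 -0. ]
tip 0.0374 2.604
neck 0.0408 2.603
mid 0.0484 2.596
end 0.054 2.604
end2 0.055 2.609
ptr 0.0283 6.277
ptr2 0.0287 6.276
t36.6 [ 0.6307 -0.1653  0.2161] jawyaw 1.437 F [ 0.3 -0.4 -0.5] w 0.0449 max 0.0172 0.018061728933171563 0.002881299538753569
[[[-0.003,-0.0,0.003],[-0.0054,0.0012,0.0172],0.045],[[-0.003,-0.0,0.003],[-0.0054,0.0011,0.0172],0.045],[[-0.003,-0.0,0.003],[-0.0053,0.0011,0.0172],0.045],[[-0.003,-0.0,0.003],[-0.0053,0.0011,0.0172],0.045],[[-0.003,-0.0,0.003],[-0.0053,0.001,0.0172],0.045]]
```

{"op": "arm_command", "data": {"commands": [[[-0.003, 0, 0.003], [-0.006, 0.001, 0.015], 0.045], [[-0.003, 0, 0.003], [-0.006, 0.001, 0.017], 0.045], [[-0.003, 0, 0.003], [-0.006, 0.001, 0.017], 0.045], [[-0.003, 0, 0.002], [-0.004, 0.001, 0.017], 0.045], [[0, 0, 0], [-0.002, 0, 0.012], 0.045], [[0, 0, 0], [0, 0, 0], 0.045], [[0, 0, 0], [0, 0, 0], 0.045]]}}

```text
clock: 37.22
ee_pos: [0.6309, -0.1804, 0.1343]
eef_rot: [-2.362, -2.062, -0.004]
ft_force: [0.3, 0.7, 0.7]
width: 0.0452
```

```bash
python3 - <<'E'
from h import *
plan([.6315,-.1925,.0985],1.423,4,.045)
E
```

```text
t37.2 [ 0.6309 -0.1804  0.1343] jawyaw 1.435 F [0.3 0.7 0.7] w 0.0452 max 0.009 0.009453845059875975 0.0030648542356441974
[[[-0.001,-0.002,0.003],[-0.003,0.0006,0.0089],0.045],[[-0.001,-0.002,0.003],[-0.003,0.0006,0.0089],0.045],[[-0.001,-0.002,0.003],[-0.003,0.0006,0.0089],0.045],[[-0.001,-0.002,0.003],[-0.003,0.0006,0.009],0.045]]
```

{"op": "arm_command", "data": {"commands": [[[0, -0.002, 0.008], [-0.012, 0.002, 0.003], 0.045], [[0, -0.002, 0.003], [0, 0, 0.003], 0.045], [[0, 0, 0], [0, 0, 0], 0.045], [[0, 0, 0], [0, 0, 0], 0.045]]}}

```text
clock: 37.55
ee_pos: [0.6331, -0.1916, 0.1303]
eef_rot: [-2.376, -2.054, -0.003]
ft_force: [-0.0, -0.3, -0.4]
width: 0.0451
```

```bash
python3 - <<'E'
from h import *
plan([.6315,-.1925,.0985],1.423,3,.045)
E
```

```text
t37.5 [ 0.6331 -0.1916  0.1303] jawyaw 1.426 F [-0.  -0.3 -0.4] w 0.0451 max 0.0106 0.010617589408228293 0.0009304426877228754
[[[0.0,-0.001,0.001],[-0.0004,-0.0005,0.0106],0.045],[[0.0,-0.001,0.001],[-0.0004,-0.0005,0.0106],0.045],[[0.0,-0.001,0.001],[-0.0004,-0.0005,0.0106],0.045]]
```

{"op": "arm_command", "data": {"commands": [[[0, -0.001, 0.001], [-0.001, -0.001, 0.009], 0.045], [[0, 0, 0], [0, 0, 0.01], 0.045], [[0, 0, 0], [0, 0, 0.009], 0.045], [[0, 0, 0], [0, 0, 0.002], 0.045], [[0, 0, 0], [0, 0, 0], 0.045]]}}

```text
clock: 37.97
ee_pos: [0.6324, -0.1923, 0.0983]
eef_rot: [2.376, 2.053, 0.003]
ft_force: [-0.2, 0.4, 0.0]
width: 0.0451
```

```bash
python3 - <<'E'
from h import *
plan([.6315,-.1925,.0985],1.423,1,.045)
E
```

```text
t38.0 [ 0.6324 -0.1923  0.0983] jawyaw 1.425 F [-0.2  0.4  0. ] w 0.0451 max 0.0008 0.0008888995903756318 0.0024612581216075648
[[[0.002,-0.001,0.002],[-0.0003,-0.0008,-0.0002],0.045]]
```

Close and turn clockwise (positive tool z), 2.6 rad in total.

{"op": "arm_command", "data": {"commands": [[[0, 0, 0], [0, -0.0008, -0.0005], 0.045], [[0, 0, 0], [0, 0, 0], 0.0], [[0, 0, 0], [0, 0, 0], 0.0], [[0, 0, 0], [0, 0, 0], 0.0], [[0, 0, 0], [0, 0, 0], 0.0], [[0, 0, 0], [0, 0, 0], 0.0], [[0, 0, 0], [0, 0, 0], 0.0]]}}

```text
clock: 38.55
ee_pos: [0.6317, -0.1918, 0.0991]
eef_rot: [2.376, 2.053, 0.004]
ft_force: [0.1, 1.4, -1.7]
width: 0.0121
```

{"op": "arm_command", "data": {"commands": [[[0, 0, 0.1], [0, 0, 0], 0.0], [[0, 0, 0.1], [0, 0, 0], 0.0], [[0, 0, 0.1], [0, 0, 0], 0.0], [[0, 0, 0.1], [0, 0, 0], 0.0], [[0, 0, 0.1], [0, 0, 0], 0.0], [[0, 0, 0.1], [0, 0, 0], 0.0], [[0, 0, 0.1], [0, 0, 0], 0.0], [[0, 0, 0.1], [0, 0, 0], 0.0], [[0, 0, 0.1], [0, 0, 0], 0.0]]}}

```text
clock: 39.3
ee_pos: [0.6311, -0.1927, 0.099]
eef_rot: [3.049, 0.754, 0.004]
ft_force: [0.4, 0.3, -0.8]
width: 0.0117
```

```bash
python3 - <<'E'
from h import *
plan([.6315,-.1925,.0985],None,1,.0)
print(tool()[0]["ft_torque"],tool()[0]["joints"].round(2))
E
```

```text
t39.3 [ 0.6311 -0.1927  0.099 ] jawyaw 0.485 F [ 0.4  0.3 -0.8] w 0.0117 max 0.0005 0.0007157508722194136 0.0
[[[0.0,0.0,0.0],[0.0005,-0.0,0.0005],0.0]]
[-0.09744938 -0.06903491  0.09167474] [ 0.62  0.72 -0.54  1.65  0.45  0.9   0.39]
```

{"op": "arm_command", "data": {"commands": [[[0, 0, 0.1], [0, 0, 0], 0.0], [[0, 0, 0.1], [0, 0, 0], 0.0], [[0, 0, 0.1], [0, 0, 0], 0.0], [[0, 0, 0.1], [0, 0, 0], 0.0], [[0, 0, 0.1], [0, 0, 0], 0.0], [[0, 0, 0.1], [0, 0, 0], 0.0], [[0, 0, 0.1], [0, 0, 0], 0.0], [[0, 0, 0.1], [0, 0, 0], 0.0], [[0, 0, 0.1], [0, 0, 0], 0.0], [[0, 0, 0.1], [0, 0, 0], 0.0]]}}

```text
clock: 40.13
ee_pos: [0.6299, -0.1927, 0.099]
eef_rot: [3.017, -0.873, 0.001]
ft_force: [0.3, 0.3, -1.4]
width: 0.012
```

```bash
python3 - <<'E'
from h import *
plan([.6315,-.1925,.0985],-1.177,5,.0)
print(tool()[0]["ft_torque"],tool()[0]["joints"].round(2))
E
```

```text
t40.1 [ 0.6299 -0.1927  0.099 ] jawyaw -0.563 F [ 0.3  0.3 -1.4] w 0.0120 max 0.0003 0.0003485745798200938 0.12275307060494348
[[[0.0,-0.0,0.123],[0.0003,-0.0002,0.0001],0.0],[[0.0,-0.0,0.123],[0.0002,-0.0002,0.0001],0.0],[[0.0,-0.0,0.123],[0.0002,-0.0003,0.0001],0.0],[[0.0,-0.0,0.123],[0.0002,-0.0003,0.0001],0.0],[[0.0,-0.0,0.123],[0.0001,-0.0003,0.0001],0.0]]
[-0.12223518  0.01854397  0.03686946] [ 0.46  0.66 -0.3   1.66  0.24  0.85 -0.51]
```

{"op": "arm_command", "data": {"commands": [[[0, 0, 0.1], [0, 0, 0], 0.0], [[0, 0, 0.1], [0, 0, 0], 0.0], [[0, 0, 0.1], [0, 0, 0], 0.0], [[0, 0, 0.1], [0, 0, 0], 0.0], [[0, 0, 0.1], [0, 0, 0], 0.0], [[0, 0, 0.04], [0, 0, 0], 0.0], [[0, 0, 0], [0, 0, 0], 0.0]]}}

```text
clock: 40.72
ee_pos: [0.6294, -0.1922, 0.099]
eef_rot: [2.65, -1.684, 0.001]
ft_force: [-0.1, -0.7, -0.3]
width: 0.0119
```

```bash
python3 - <<'E'
from h import *
plan([.6315,-.1925,.0985],-1.177,1,.0)
print(tool()[0]["ft_torque"])
E
```

```text
t40.7 [ 0.6294 -0.1922  0.099 ] jawyaw -1.132 F [-0.1 -0.7 -0.3] w 0.0119 max 0.0018 0.002203825389792515 0.045120204986819144
[[[0.001,-0.002,0.045],[0.0012,-0.0018,0.0005],0.0]]
[-0.2030706  -0.07041851 -0.05411368]
```

{"op": "arm_command", "data": {"commands": [[[0, 0, 0.02], [0, 0, 0], 0.0], [[0, 0, 0.015], [0, 0, 0], 0.0], [[0, 0, 0], [0, 0, 0], 0.0], [[0, 0, 0], [0, 0, 0], 0.0]]}}

```text
clock: 41.05
ee_pos: [0.6294, -0.1921, 0.099]
eef_rot: [2.621, -1.729, 0.001]
ft_force: [0.5, -0.4, -1.3]
width: 0.0122
```

```bash
python3 - <<'E'
from h import *
plan([.6315,-.1925,.0985],-1.177,1,.0)
c=shot("wrist","w18",(160,130,480,370),2.5)
E
```

```text
t41.0 [ 0.6294 -0.1921  0.099 ] jawyaw -1.166 F [ 0.5 -0.4 -1.3] w 0.0122 max 0.0018 0.0022112759977664345 0.010779648168940306
[[[0.001,-0.002,0.011],[0.0012,-0.0018,0.0005],0.0]]
```

View pics/w18.png

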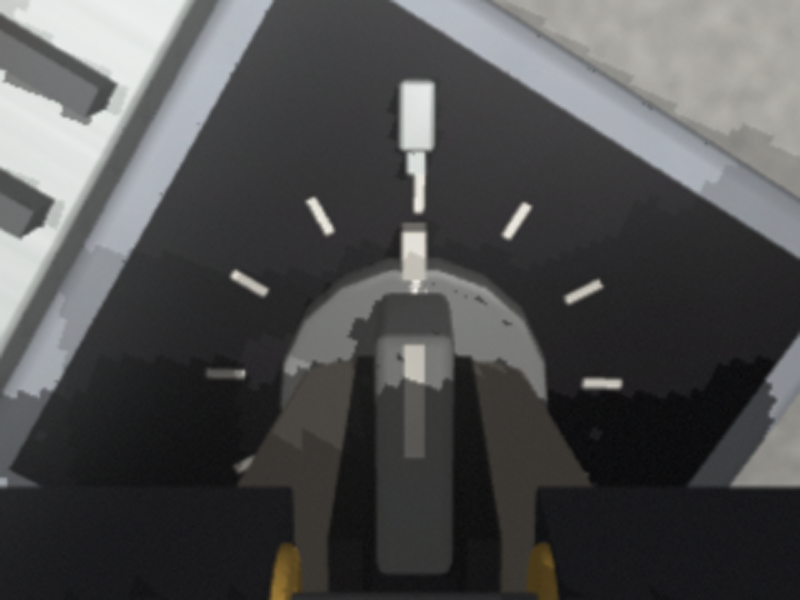

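{"op": "arm_command", "data": {"commands": [[[0, 0, 0.012], [0, 0, 0], 0.0], [[0, 0, 0], [0, 0, 0], 0.0], [[0, 0, 0], [0, 0, 0], 0.045], [[0, 0, 0], [0, 0, 0], 0.045], [[0, 0, 0], [0, 0, 0], 0.045], [[0, 0, 0], [0, 0, -0.01], 0.045], [[0, 0, 0], [0, 0, -0.03], 0.045], [[0, 0, 0], [0, 0, -0.04], 0.045], [[0, 0, 0], [0, 0, -0.04], 0.045], [[0, 0, 0], [0, 0, 0], 0.045]]}}

```text
clock: 41.93
ee_pos: [0.6283, -0.1904, 0.2236]
eef_rot: [2.611, -1.744, -0.009]
ft_force: [1.3, -0.3, 1.4]
width: 0.045
```

```bash
python3 - <<'E'
from h import *
plan([.6315,-.1925,.0985],-1.177,1,.0)
c=shot("wrist","w19",(200,100,440,280),3.3);np.savez("w19.npz",**c)
E
```

```text
t41.9 [ 0.6283 -0.1904  0.2236] jawyaw -1.178 F [ 1.3 -0.3  1.4] w 0.0450 max 0.125 0.12511177490892897 0.00452348679671518
[[[0.005,0.004,-0.001],[0.0036,-0.0027,0.125],0.0]]
```

View pics/w19.png

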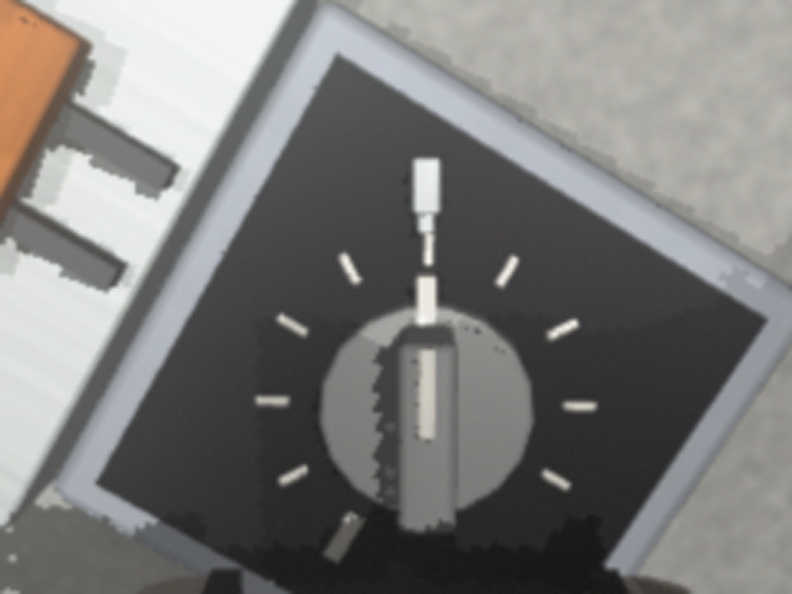

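{"op": "arm_command", "data": {"commands": [[[0, 0, 0], [0.03, 0.02, -0.02], 0.06], [[0, 0, 0], [0.03, 0.02, -0.02], 0.06], [[0, 0, 0], [0.03, 0.02, -0.01], 0.06], [[0, 0, 0], [0.03, 0.02, 0], 0.06], [[0, 0, 0], [0.03, 0.02, 0], 0.06], [[0, 0, 0], [0.03, 0.02, 0], 0.06], [[0, 0, 0], [0.03, 0.02, 0], 0.06], [[0, 0, 0], [0.03, 0.02, 0], 0.06], [[0, 0, 0], [0.02, 0.02, 0], 0.06], [[0, 0, 0], [0, 0, 0], 0.06]]}}

```text
clock: 42.82
ee_pos: [0.5585, -0.5038, 0.2655]
eef_rot: [2.621, -1.727, -0.027]
ft_force: [-0.9, 0.0, 0.5]
width: 0.0602
```

```bash
python3 - <<'E'
from h import *
c=shot("top","t20"); np.savez("t20.npz",**c)
cv2.imwrite("pics/t20z.png",view(c["pixels"],(240,120,470,330),3.4))
c=shot("scene","s20")
print(tool()[0]["ee_pos"],tool()[0]["clock"])
E
```

```text
[ 0.56203365 -0.49775656  0.2654774 ] 42.9167
```

View pics/t20z.png

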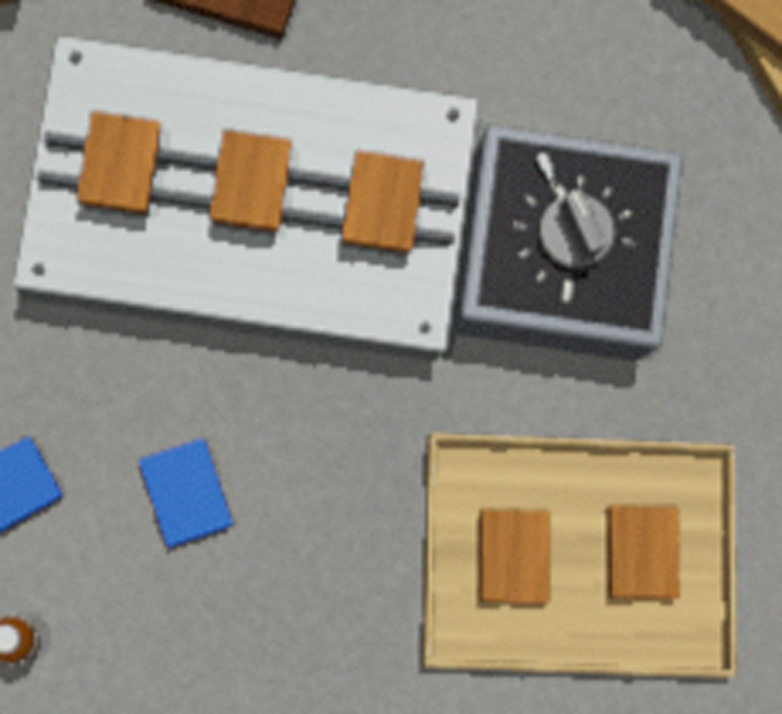

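View pics/s20.png

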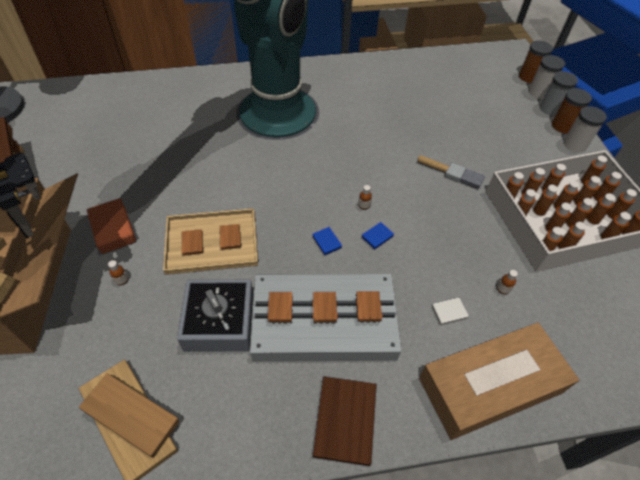

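```bash
python3 - <<'E'
from h import *
c=dict(np.load("t20.npz")); A=lambda l:np.array(l)/3.4+[240,120]-.4
x=np.array([.6515,-.0492,-.1435]); Rz=R.from_euler('z',x[2]).as_matrix()
for q in [[(93,112),(160,121),(148,212),(79,203)],[(225,131),(291,139),(278,229),(211,220)],[(357,151),(424,160),(410,250),(344,241)]]:
    t=tilefit(c,A(q),.071)[0]; print((Rz.T@[t[0]-x[0],t[1]-x[1],0]).round(4),np.degrees(t[2]-x[2]).round(1))
o=tool()[0]; print(o["ft_force"],o["qd"].round(3))
E
```

```text
[-0.0006  0.1484  0.    ] 1.1
[0.0006 0.0648 0.    ] 0.5
[ 0.     -0.0201  0.    ] -0.1
[-0.75345073  0.4500429   0.61808937] [-0.045 -0.021 -0.047  0.013 -0.013  0.002 -0.004]
```

{"op": "arm_command", "data": {"commands": [[[0, 0, 0], [0, 0, 0], 0.06], [[0, 0, 0], [0, 0, 0], 0.06], [[0, 0, 0], [0, 0, 0], 0.06], [[0, 0, 0], [0, 0, 0], 0.06]]}}

```text
clock: 43.25
ee_pos: [0.5657, -0.4906, 0.2647]
eef_rot: [-2.63, 1.706, 0.032]
ft_force: [0.2, -0.0, -0.9]
width: 0.0599
```

```bash
python3 -c "
from bench import sign_off
print(sign_off())"
```

```text
the job is handed in; nothing more can be done
None
```

The whole job was done in the order asked and handed in at about 43 s; sign-off gives no verdict.

- **Dial off:** I turned it back until the torque rose at the off stop. The wrist picture showed the pointer on the widest tick.
- **Dry tiles:** Both lie flat, side by side, in the plywood tray.
- **Fresh tiles:** There were three, and all lie flat across the bars with about 40 mm gaps. The last top-camera fit put each within about 1 mm of centre and about 1° of square.
- **Dial on marker:** After I let go, the close-up showed the pointer on the marker tab to within about a pixel. By my reading the tab stands at about 2.60 rad, and I saw no sign that it had shifted.

The final top and scene pictures show all three bottles standing and the blue and white look-alikes where they were. The arm ended clear of everything with the gripper open.

- **Contact with the bars:** The open fingertips once pressed on the bars with about 14 N while picking up the first dry tile. I raised them before gripping.
- **Camera agreement:** The top and wrist cameras disagreed by 2–3 mm on the bar and tile positions. I trimmed each placing on the bars using the wrist view.

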